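# Log the sample vials and start the guarded shaker

## Robot

A 6-joint arm with a two-finger parallel gripper is mounted at the origin on a cart in front of the work surface, level with it; the furniture and walls round the work are solid. World frame = base frame: x ahead of the robot, y to its left, z up, the work surface at z = 0. Lengths are in mm, angles in rad, forces in N, time in s.
With the tool pointing down it reaches from about 350 to 975 mm from the base axis. Payload 7.1 kg.
Tool frame: the origin (TCP) lies on the mounting face of the last link; the fingertips stand 182 mm ahead of it and the grasp point (between the pads) lies 163 mm ahead of it (ctrl.tcp_to_tips is the distance from the TCP to the fingertips, in mm); z points along the fingers, y is the direction in which the jaws open and shut (so a half turn about z gives the same grasp; the last joint's range is limited). The gripper opens to 88 mm and grips with 3 to 60 N. Pads are 20 mm wide; open, the fingers measure 115 mm over their backs; the gripper's body (75 mm by 178 mm) begins 61 mm behind the grasp point.
Start: joints at [-1.181, 0.423, 1.63, -0, 1.089, -0.019], TCP at [248.459, -573.476, 404.675] pointing down, gripper open.
Joint ranges: [-3, 3], [-0.9, 2.11], [0.09, 2.58], [-1.31, 4.45], [0.11, 2.69], [-2.54, 2.54]. Speed limits (rad/s): [2.39, 2.39, 3.01, 3.14, 3.14, 3.14].

## Interface

Orientations are given as a rotation vector (axis times angle).
In Python, from workcell import ctrl gives the robot as it stands. The module is installed in compiled form; this text tells all that it offers.
- The arm moves only by the tool send_rows, never from a script. Its argument "commands" is a list of rows, each an object with "translation": the shift along the world's x, y, z normalised to -1 to 1, where 1 is 0.1 m, a list of three; "twist": the turn, a rotation vector about the world's x, y, z normalised to -1 to 1, where 1 is 0.5 rad, a list of three. A call has exactly 10 rows; each row is the pose to reach, as a shift and turn from the pose commanded when the call began; what a row does not reach only later rows make up. A row lasts 1/10 s, in which the tool goes at most 50 mm and 8.59 degrees, less where a joint would pass 70% of its speed; a pose out of reach is approached as far as the arm can. A call with a number of a shift or a turn outside -1 to 1 is refused whole. A call with a gripper value outside its range is refused whole. "grip" is the closure, from -1 (fully open) to 1 (shut), set as the call begins (left out, the last holds). The fingers move at their own pace and stop on an object; the grip force is fixed at half the most. Time passes only in rows, so rows that repeat a pose let the fingers close, or fill a call up. It gives the time, the measured TCP pose, the force and the opening at its end, in the units of the state.
- ctrl.get_obs(): the state, without advancing time (a new reading comes with each control period).
- ctrl.get_image(name): name is "scene" or "side" or "wrist"; returns a dict with "img" (400x640x3 uint8, red, green, blue), "intrinsics" (3x3 intrinsics, pixels), "cam_to_world" (4x4, takes a point from camera to world coordinates). Camera axes: x right, y down, z forward; pixel columns grow to the right and rows downward; lengths in mm; the calibration is good to about 2 mm. A picture is of the moment at which its call begins. There is no depth.
- ctrl.close_job(): hands the job in, once; it reports no verdict.
The state is a dict: "t": time; "qpos": joint angles; "qvel": joint speeds; "joint_torque": joint torques, N m; "ee_pos": TCP position; "orientation": TCP orientation; "ft_force": force on the tool from outside, world axes, zero at the start; "moment": the same for the moment, N m; "width": finger opening in mm.
Only numpy, scipy, OpenCV 4.12 (cv2) and the standard library are available. Lean on these libraries where they do the work, as an engineer would, in place of code of your own. Each camera call takes 0.05 s, during which the arm holds its last target. There are 200 camera calls.

## Task

Set the sample vials that are on the bench upright in the shaker block (blue cap left, black cap middle, green cap right), then take the hand scanner and log the run: first the code on the front of the shaker, then the codes on the caps from left to right, since the logger numbers them in that order; aim its window at each code from a hand's breadth (about 9 cm) and hold it still there for over a second. Stand the scanner back in its holder, lower the clear guard over the vials until its tongue is fully home in the switch slot and the guard stands flat, and only then press the green start button; leave the timer, beaker and marker where they are.

Things in the scene. Friction and masses are not known exactly. Their poses are not given: they have to be found in the camera images.
- vial_blue: amber-brown screw vial with a blue cap, 30 mm across and 66 mm tall with a cap 26 mm across, loose, about 30 g; absent in some starts. Origin: centre of its underside, z up along the vial. Goes in the left pocket
- vial_blue_code (a point): centre of the square code sticker on top of that vial's cap, 67 mm above its underside; absent with the vial
- vial_black: white screw vial with a black cap, 27 mm across and 56 mm tall with a cap 23 mm across, loose, about 30 g; absent in some starts. Origin: centre of its underside, z up along the vial. Goes in the middle pocket
- vial_black_code (a point): centre of the square code sticker on top of that vial's cap, 57 mm above its underside; absent with the vial
- vial_green: white screw vial with a green cap, 22 mm across and 46 mm tall with a cap 18 mm across, loose, about 30 g; absent in some starts. Origin: centre of its underside, z up along the vial. Goes in the right pocket
- vial_green_code (a point): centre of the square code sticker on top of that vial's cap, 47 mm above its underside; absent with the vial
- shaker: fixed vial shaker, white, 124 (x) x 260 (y) mm, flat deck 40 mm above its underside (8 mm above the worktop). Origin: under the middle of the block, at the underside; x away from the operator, y to the left, z up. On the deck: aluminium block 50 x 142 mm, top at 63 mm, three pockets in a row along y; right of it a red switch head, left a grey pod 74 mm high with the start button
- pocket_left (a point): centre of the floor of the left (y = +44 mm) pocket, 36 mm wide, 16 mm deep, for the amber vial with the blue cap; z up, x and y as the shaker's
- pocket_middle (a point): centre of the floor of the middle pocket, 33 mm wide, 16 mm deep, for the white vial with the black cap; axes as the shaker's
- pocket_right (a point): centre of the floor of the right (y = -44 mm) pocket, 28 mm wide, 16 mm deep, for the white vial with the green cap; axes as the shaker's
- station_code (a point): centre of the shaker's own code sticker, 18 mm square, on the upright front face of its white housing, facing the operator (-x), 16.5 mm above the underside, 50 mm left of the middle; axes as the shaker's
- switch_slot (a point): centre of the mouth of the guard switch's slot in the top of the red switch head, 84 mm above the shaker's underside at shaker x = 0, y = -101.5 mm; the slot is 20.5 mm (shaker x) by 7.8 mm (shaker y) and 29 mm deep, straight down; axes as the shaker's
- start_button (a joint): travel of the green start button, 22 mm across: 0 released, 0.005 m fully down, sprung, about 4 N at the bottom
- start_button_top (a point): centre of the start button's top face when released, 96 mm above the shaker's underside on the control pod; press straight down (it moves down with the button)
- guard: loose clear guard, an open-bottomed box 66 (x) x 154 (y) x 86 mm, 3 mm walls, on a yellow steel foot frame 82 x 164 x 4 mm, 0.45 kg, at first standing on the mat. Origin: centre of its underside, z up. Home: origin over the shaker's origin, axes as the shaker's, foot on the deck (40 mm above the shaker's underside), round block and vials, 5 mm clear of the block
- guard_handle (a point): middle of the black handle bar on top of the guard: a bar 15 mm thick (guard x), 90 mm long (guard y), 18 mm high, its middle 111 mm above the guard's underside, with 16 mm of free room between the bar and the top, between two posts 34 mm either side of the middle
- tongue_tip (a point): lower end of the steel tongue of the guard, which hangs from a bracket outside the guard's -y end wall: 16 mm wide (guard x), 4 mm thick (guard y), its last 7 mm narrowed to 12 x 2.4 mm; the tip is 20 mm above the guard's underside, 101.5 mm from the guard's middle toward -y; when home it is 24 mm below the slot's mouth
- scanner: loose cordless scanner, 0.16 kg, stands head down, handle up: grey head 50 (x) x 64 (y) x 40 mm, upright black handle 30 (x) x 26 (y) mm from 40 to 140 mm above the underside, axis at x = -8 mm. Origin: underside of the head; z up along the handle, x to the front, where the window looks. Reads by itself when aimed: no trigger to press
- scan_window: centre of the dark red scanner window, on the slanted lower front of the head at x = 15.5, z = 10.5 mm of the scanner. Its x axis is the beam: it leaves forward and down at 45 degrees when the scanner is upright; y as the scanner's y. Reads a code 50 to 130 mm along the beam and within 12 mm of it
- scanner_holder: open black desk holder fixed to the worktop, inside 58 mm (x) by 78 mm (y), walls 30 mm high and 5 mm thick. x and y as the scanner's when it stands in it
- holder_floor (a point): centre of the holder's inner floor, 5 mm above the worktop: the scanner's origin stands here at the start, with 3 mm or more of room all round (centred), and must stand here in the end
- timer: bystander: small white timer 62 x 58 x 15 mm lying on the worktop beside the scanner holder; origin under its centre
- beaker: bystander: small empty beaker 45 mm across, 58 mm tall, on the worktop left of the vials; origin under its centre
- marker: bystander: blue marker pen 140 mm long lying on the worktop; origin under its middle

How it is judged:
By the outcome, as a careful person would: the job done as asked, in the order asked, and still so for the second after the job is handed in, with the robot touching nothing.
Of vial_blue, vial_black, vial_green only 2 to 3 are there at a start; the rules pass over those that are not, and their reading is None.
At some moment in a run one of guard may be knocked a few centimetres aside while the robot is not near it.
It also fails if it takes over 200 s, if anything falls off the work surface, if the arm or the gripper's body presses on something with over 40 N, if the wrist force passes 120 N, or if a joint passes its speed limit or range.

## Working session

There is one attempt and no reset: what is moved stays moved. The work goes in short steps, Python scripts to look and compute and a tool call to move; the robot and the scene stay as the last step left them, time stands still between calls to the robot, and variables do not carry over. Pictures are saved under pics/ and viewed, about 12 in all and at most 16, crops included, and the job is handed in when it is done.

Besides the shell and the picture viewer there is one more tool, called after ">>>" as a command line: name --argument value ..., lists and objects as JSON in quotes. send_rows: Moves the arm, as the interface text tells. Its arguments: {"type":"object","properties":{"commands":{"type":"array","items":{"type":"object","properties":{"translation":{"type":"array","items":{"type":"number"}},"twist":{"type":"array","items":{"type":"number"}}}}},"grip":{"type":"number"}},"required":["commands"]}

```bash
mkdir -p pics
cat > h.py <<'E'
from workcell import ctrl
import numpy as np, cv2
from scipy.spatial.transform import Rotation as R
def shot(n,f):
    d=ctrl.get_image(n); cv2.imwrite('pics/'+f+'.png',d['img'][:,:,::-1]); np.savez('pics/'+f+'.npz',K=d['intrinsics'],T=d['cam_to_world'],img=d['img']); return d
def load(f): 
    z=np.load('pics/'+f+'.npz'); return {'img':z['img'],'intrinsics':z['K'],'cam_to_world':z['T']}
def ray(d,u,v):
    T=d['cam_to_world']; r=T[:3,:3]@np.linalg.inv(d['intrinsics'])@np.array([u,v,1.]); return T[:3,3],r/np.linalg.norm(r)
def onz(d,u,v,z):
    o,r=ray(d,u,v); return (o+r*(z-o[2])/r[2]).round(1)
def proj(d,p):
    T=d['cam_to_world']; c=T[:3,:3].T@(np.array(p,float)-T[:3,3]); q=d['intrinsics']@c; return (q[:2]/q[2]).round(1)
def tri(d1,p1,d2,p2):
    A=[];b=[]
    for d,p in((d1,p1),(d2,p2)):
        o,r=ray(d,*p); M=np.eye(3)-np.outer(r,r); A.append(M); b.append(M@o)
    A=np.vstack(A);b=np.hstack(b); return np.linalg.lstsq(A,b,rcond=None)[0].round(1)
def st():
    o=ctrl.get_obs(); print(round(o['t'],2),np.round(o['ee_pos'],1),np.round(o['orientation'],3),'F',np.round(o['ft_force'],1),'w',round(float(o['width']),1),'q',np.round(o['qpos'],2)); return o
E
python3 - <<'E'
from h import *
st()
a=shot('scene','s0');b=shot('side','d0');c=shot('wrist','w0')
print(a['cam_to_world'].round(2),b['cam_to_world'].round(2),c['cam_to_world'].round(2))
E
```

```text
0.0 [ 248.4 -573.2  403.9] [-3.075 -0.637  0.   ] F [-0.1 -1.  -0. ] w 87.9 q [-1.18  0.42  1.63  0.    1.09 -0.02]
[[ 8.9000e-01 -1.7000e-01  4.1000e-01  1.2519e+02]
 [-4.5000e-01 -3.6000e-01  8.2000e-01 -9.8356e+02]
 [ 1.0000e-02 -9.2000e-01 -4.0000e-01  4.7448e+02]
 [ 0.0000e+00  0.0000e+00  0.0000e+00  1.0000e+00]] [[-9.3000e-01 -1.7000e-01  3.2000e-01  2.5395e+02]
 [-3.6000e-01  4.9000e-01 -7.9000e-01  4.7477e+02]
 [-2.0000e-02 -8.6000e-01 -5.2000e-01  5.2190e+02]
 [ 0.0000e+00  0.0000e+00  0.0000e+00  1.0000e+00]] [[ 4.0000e-01 -8.8000e-01 -2.8000e-01  3.2480e+02]
 [-9.2000e-01 -3.8000e-01 -1.2000e-01 -5.3971e+02]
 [-0.0000e+00  3.0000e-01 -9.5000e-01  3.8395e+02]
 [ 0.0000e+00  0.0000e+00  0.0000e+00  1.0000e+00]]
```

View pics/s0.png

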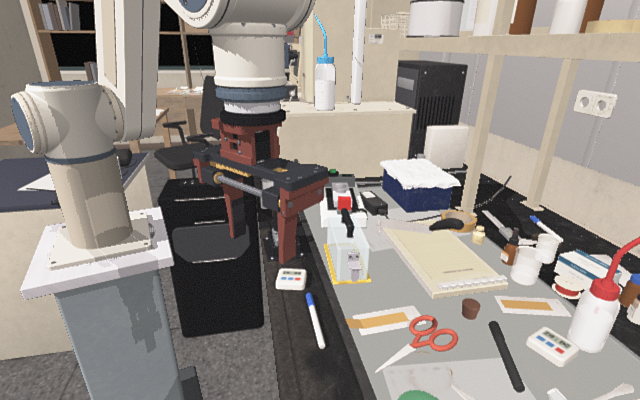

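View pics/d0.png

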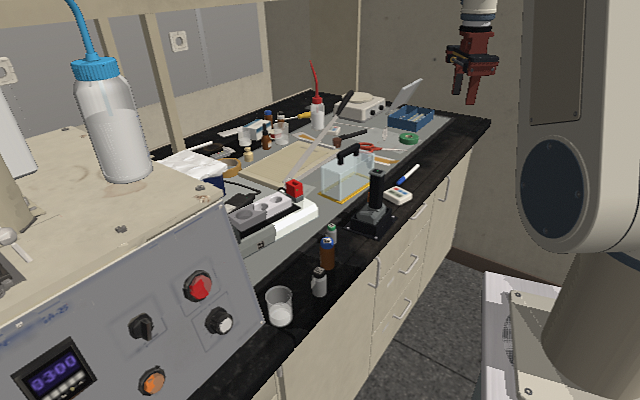

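Run:
```python
from h import *
b=load('d0');a=load('s0')
im=b['img'][140:330,200:430,::-1]; cv2.imwrite('pics/c1.png',cv2.resize(im,None,fx=3.4,fy=3.1,interpolation=cv2.INTER_CUBIC))
for n,p,z in [('green',(332,226),46),('blue',(328,240),66),('black',(320,270),56),('beaker',(279,325),0),('hold',(377,172),145),('block',(263,207),30),('switch',(294,183),52),('guardtop',(347,150),111),('timer',(398,195),10),('marker',(407,182),5)]: print(n,onz(b,*p,z),proj(a,onz(b,*p,z)))
```

```text
green [ 468.2 -138.7   46. ] [290.8 210.4]
blue [451.4 -65.9  66. ] [275.5 195.5]
black [440.    9.7  56. ] [263.4 190.5]
beaker [480.9 106.    0. ] [266.6 194.2]
hold [ 396.  -231.8  145. ] [276.9 193.2]
block [ 662.  -178.1   30. ] [357.5 208.3]
switch [ 621.5 -277.6   52. ] [365.2 217.9]
guardtop [ 513.8 -394.2  111. ] [354.9 224.6]
timer [ 364.3 -374.2   10. ] [288.8 276.1]
marker [ 354.3 -461.4    5. ] [301.1 303.3]
```

View pics/c1.png

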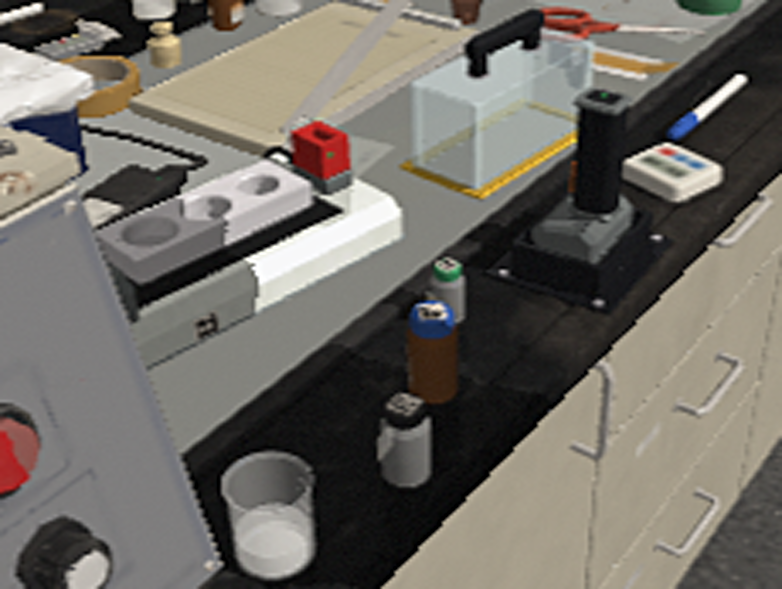

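>>> send_rows --commands '[{"translation": [0.23, 0.45, 0.05], "twist": [0, 0, 0.1]}, {"translation": [0.46, 0.9, 0.1], "twist": [0, 0, 0.3]}, {"translation": [0.5, 1, 0.1], "twist": [0, 0, 0.5]}, {"translation": [0.5, 1, 0.1], "twist": [0, 0, 0.5]}, {"translation": [0.5, 1, 0.1], "twist": [0, 0, 0.5]}, {"translation": [0.5, 1, 0.1], "twist": [0, 0, 0.5]}, {"translation": [0.5, 1, 0.1], "twist": [0, 0, 0.5]}, {"translation": [0.5, 1, 0.1], "twist": [0, 0, 0.5]}, {"translation": [0.5, 1, 0.1], "twist": [0, 0, 0.5]}, {"translation": [0.5, 1, 0.1], "twist": [0, 0, 0.5]}]' --grip -1

```text
t: 1.15
ee_pos: [298.3, -473.7, 414.6]
orientation: [-2.973, -1.015, 0.0]
ft_force: [0.2, 0.3, -0.9]
width: 87.7
```

>>> send_rows --commands '[{"translation": [0.1, 0.2, 0.02], "twist": [0, 0, 0.1]}, {"translation": [0.2, 0.4, 0.04], "twist": [0, 0, 0.2]}, {"translation": [0.3, 0.6, 0.06], "twist": [0, 0, 0.3]}, {"translation": [0.4, 0.8, 0.08], "twist": [0, 0, 0.4]}, {"translation": [0.5, 1, 0.1], "twist": [0, 0, 0.5]}, {"translation": [0.5, 1, 0.1], "twist": [0, 0, 0.5]}, {"translation": [0.5, 1, 0.1], "twist": [0, 0, 0.5]}, {"translation": [0.5, 1, 0.1], "twist": [0, 0, 0.5]}, {"translation": [0.5, 1, 0.1], "twist": [0, 0, 0.5]}, {"translation": [0.5, 1, 0.1], "twist": [0, 0, 0.5]}]'

```text
t: 2.15
ee_pos: [348.1, -374.0, 424.5]
orientation: [-2.823, -1.377, 0.0]
ft_force: [-0.1, 0.2, -0.5]
width: 87.7
```

>>> send_rows --commands '[{"translation": [0.1, 0.2, 0.02], "twist": [0, 0, 0.1]}, {"translation": [0.2, 0.4, 0.04], "twist": [0, 0, 0.2]}, {"translation": [0.3, 0.6, 0.06], "twist": [0, 0, 0.3]}, {"translation": [0.4, 0.8, 0.08], "twist": [0, 0, 0.4]}, {"translation": [0.5, 1, 0.1], "twist": [0, 0, 0.5]}, {"translation": [0.5, 1, 0.1], "twist": [0, 0, 0.5]}, {"translation": [0.5, 1, 0.1], "twist": [0, 0, 0.5]}, {"translation": [0.5, 1, 0.1], "twist": [0, 0, 0.5]}, {"translation": [0.5, 1, 0.1], "twist": [0, 0, 0.5]}, {"translation": [0.5, 1, 0.1], "twist": [0, 0, 0.5]}]'

```text
t: 3.15
ee_pos: [398.2, -274.1, 434.6]
orientation: [-2.63, -1.718, 0.0]
ft_force: [-0.4, -0.1, -0.1]
width: 87.8
```

>>> send_rows --commands '[{"translation": [0.1, 0.2, 0.02], "twist": [0, 0, 0.1]}, {"translation": [0.2, 0.4, 0.04], "twist": [0, 0, 0.2]}, {"translation": [0.3, 0.6, 0.06], "twist": [0, 0, 0.3]}, {"translation": [0.4, 0.8, 0.08], "twist": [0, 0, 0.4]}, {"translation": [0.6, 1, 0.1], "twist": [0, 0, 0.5]}, {"translation": [0.7, 1, 0.15], "twist": [0, 0, 0.6]}, {"translation": [0.8, 1, 0.15], "twist": [0, 0, 0.7]}, {"translation": [0.9, 1, 0.2], "twist": [0, 0, 0.8]}, {"translation": [1, 1, 0.2], "twist": [0, 0, 0.82]}, {"translation": [1, 1, 0.2], "twist": [0, 0, 0.82]}]'

```text
t: 4.15
ee_pos: [499.3, -173.8, 454.6]
orientation: [2.224, 2.218, 0.001]
ft_force: [-0.1, -0.1, 0.8]
width: 87.8
```

Run:
```python
from h import *
st(); c=shot('wrist','w1'); print(c['intrinsics'],c['cam_to_world'].round(3))
```

```text
4.15 [ 499.3 -173.8  454.6] [2.224e+00 2.218e+00 1.000e-03] F [-0.1 -0.1  0.8] w 87.8 q [-0.36  0.22  1.79  0.    1.12 -0.35]
[[279.08818993   0.         318.59964956]
 [  0.         279.08818993 199.95597287]
 [  0.           0.           1.        ]] [[ 1.00000e+00 -4.00000e-03 -1.00000e-03  5.00289e+02]
 [-4.00000e-03 -9.54000e-01 -3.00000e-01 -9.05540e+01]
 [ 0.00000e+00  3.00000e-01 -9.54000e-01  4.34527e+02]
 [ 0.00000e+00  0.00000e+00  0.00000e+00  1.00000e+00]]
```

View pics/w1.png

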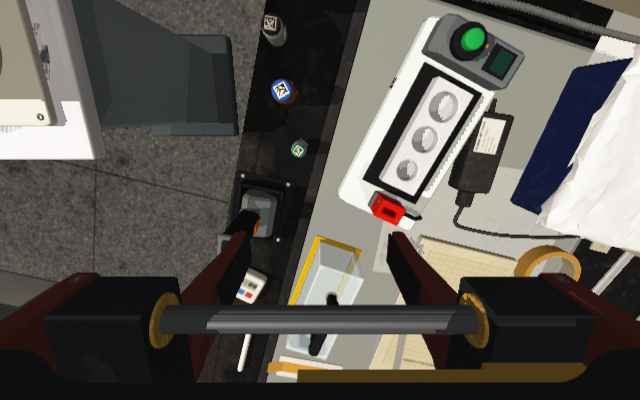

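Run:
```python
from h import *
c=load('w1');b=load('d0')
def mask(d,lo,hi,box=None):
    h=cv2.cvtColor(d['img'],cv2.COLOR_RGB2HSV); m=cv2.inRange(h,lo,hi)
    if box: 
        q=np.zeros_like(m); q[box[1]:box[3],box[0]:box[2]]=m[box[1]:box[3],box[0]:box[2]]; m=q
    n,l,s,ce=cv2.connectedComponentsWithStats(m); return [(ce[i].round(1),s[i][:5]) for i in range(1,n) if s[i][4]>8]
print('btn',mask(c,(50,80,60),(85,255,255),(420,10,520,80)))
print('blue',mask(c,(100,80,60),(130,255,255),(250,60,320,120)))
print('grn',mask(c,(45,60,40),(90,255,255),(280,130,320,170)))
print('sticker', [mask(c,(0,0,170),(180,60,255),x) for x in ((255,5,290,45),(265,75,300,105),(285,138,312,160))])
print('red',mask(c,(0,150,60),(8,255,255),(360,180,420,240)),mask(b,(0,150,60),(8,255,255),(280,170,310,200)))
for z in (31,63):
    P=[onz(c,*p,z) for p in((443,106),(424,138.5),(406,168.5))]; print(z,P,np.linalg.norm(P[0]-P[2]))
print('guard bar',onz(c,331,298,111),onz(c,316,346,111))
# dense crop
im=c['img'][10:240,330:530,::-1]; cv2.imwrite('pics/c2.png',cv2.resize(im,None,fx=2.6,fy=2.6,interpolation=cv2.INTER_CUBIC))
```

```text
btn [(array([472.5,  39. ]), array([461,  27,  24,  25, 443], dtype=int32)), (array([478.9,  58.5]), array([477,  57,   5,   4,  15], dtype=int32))]
blue [(array([281.2,  89.8]), array([271,  79,  21,  22, 203], dtype=int32))]
grn [(array([297.9, 150.1]), array([292, 144,  13,  14,  71], dtype=int32))]
sticker [[(array([268.7,  24.5]), array([267,  19,   6,  10,  17], dtype=int32))], [(array([280.6,  90. ]), array([273,  81,  16,  18, 110], dtype=int32))], [(array([297.6, 150.4]), array([293, 145,  11,  11,  48], dtype=int32))]]
red [(array([387.6, 209.2]), array([371, 193,  35,  33, 673], dtype=int32))] [(array([293.9, 188. ]), array([286, 179,  17,  19, 238], dtype=int32))]
31 [array([671. , -83.1,  31. ]), array([ 649.8, -126.7,   31. ]), array([ 628.1, -169.7,   31. ])] 96.64352021734307
63 [array([657.5, -83.7,  63. ]), array([ 637.9, -123.9,   63. ]), array([ 618. , -163.4,   63. ])] 88.95133500965571
guard bar [ 516.5 -332.8  111. ] [ 495.5 -415.   111. ]
```

View pics/c2.png

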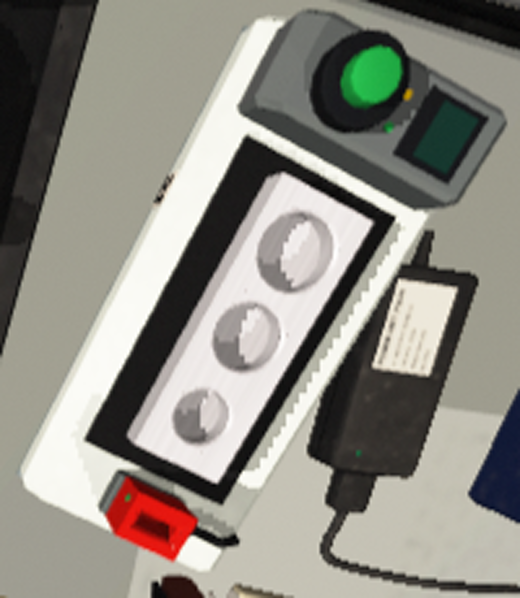

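Run:
```python
from h import *
c=load('w1');b=load('d0')
f=lambda u,v:(200+u/3.4,140+v/3.1)
g=lambda u,v:(330+u/2.6,10+v/2.6)
for n,p,q in [('blue',(280.7,90),f(432,313)),('green',(297.7,150.3),f(447,266)),('black',(268.7,24.5),f(405,403)),
 ('redtopcorner near', g(193,513),f(348,133)),('blockL rim',g(296,252),f(150,230)),('rimM',g(247,336),f(211,207)),('rimR',g(202,415),f(259,184)),('code',g(164,187),f(207,325)),('guard foot corner',(318,237),f(405,166))]:
    print(n,tri(c,p,b,q))
P=[onz(c,*g(*p),63) for p in ((296,252),(247,336),(202,415))];print(P)
```

```text
blue [453.3 -64.4  64.1]
green [ 470.8 -141.2   44.1]
black [441.7   9.2  55.1]
redtopcorner near [ 589.1 -211.6   97.6]
blockL rim [654.9 -85.1  70.4]
rimM [ 634.  -124.9   70.3]
rimR [ 616.7 -164.    70.1]
code [601.  -52.1  24.2]
guard foot corner [ 517.9 -250.9   62.8]
[array([658.7, -84.8,  63. ]), array([ 639.3, -124.8,   63. ]), array([ 620.4, -165. ,   63. ])]
```

>>> send_rows --commands '[{"translation": [-0.1, 0.2, -0.1], "twist": [0, 0, -0.15]}, {"translation": [-0.2, 0.5, -0.3], "twist": [0, 0, -0.35]}, {"translation": [-0.4, 0.8, -0.6], "twist": [0, 0, -0.6]}, {"translation": [-0.46, 1, -0.9], "twist": [0, 0, -0.8]}, {"translation": [-0.46, 1, -1], "twist": [0, 0, -0.88]}, {"translation": [-0.46, 1, -1], "twist": [0, 0, -0.88]}, {"translation": [-0.46, 1, -1], "twist": [0, 0, -0.88]}, {"translation": [-0.46, 1, -1], "twist": [0, 0, -0.88]}, {"translation": [-0.46, 1, -1], "twist": [0, 0, -0.88]}, {"translation": [-0.46, 1, -1], "twist": [0, 0, -0.88]}]'

```text
t: 5.2
ee_pos: [452.7, -73.8, 355.3]
orientation: [2.654, 1.68, 0.001]
ft_force: [-0.4, 0.1, 0.1]
width: 87.9
```

>>> send_rows --commands '[{"translation": [0, 0.09, -0.2]}, {"translation": [0, 0.09, -0.4]}, {"translation": [0, 0.09, -0.6]}, {"translation": [0, 0.09, -0.8]}, {"translation": [0, 0.09, -1]}, {"translation": [0, 0.09, -1]}, {"translation": [0, 0.09, -1]}, {"translation": [0, 0.09, -1]}, {"translation": [0, 0.09, -1]}, {"translation": [0, 0.09, -1]}]'

```text
validation failed for argument at $.co...
```

Run:
```python
from h import *
st(); c=shot('wrist','w2')
print(proj(c,(453,-65,66)),proj(c,(471,-141,46)),proj(c,(442,9,56)))
```

```text
5.2 [452.7 -73.8 355.3] [2.654e+00 1.680e+00 1.000e-03] F [-0.4  0.1  0.1] w 87.9 q [-0.19  0.25  2.03  0.    0.86  0.25]
[314.4 191.2] [357.9 238.2] [271.3 126.6]
```

View pics/w2.png

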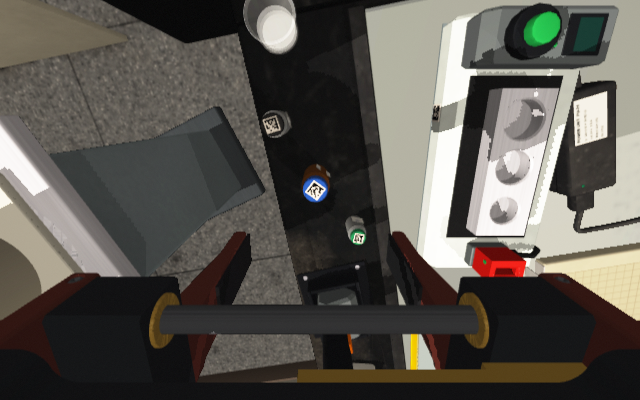

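>>> send_rows --commands '[{"translation": [0, 0.09, -0.2], "twist": [0, 0, 0]}, {"translation": [0, 0.09, -0.4], "twist": [0, 0, 0]}, {"translation": [0, 0.09, -0.6], "twist": [0, 0, 0]}, {"translation": [0, 0.09, -0.8], "twist": [0, 0, 0]}, {"translation": [0, 0.09, -1], "twist": [0, 0, 0]}, {"translation": [0, 0.09, -1], "twist": [0, 0, 0]}, {"translation": [0, 0.09, -1], "twist": [0, 0, 0]}, {"translation": [0, 0.09, -1], "twist": [0, 0, 0]}, {"translation": [0, 0.09, -1], "twist": [0, 0, 0]}, {"translation": [0, 0.09, -1], "twist": [0, 0, 0]}]'

```text
t: 6.25
ee_pos: [452.7, -64.5, 255.5]
orientation: [2.653, 1.68, 0.002]
ft_force: [-1.4, 0.8, 0.0]
width: 87.7
```

>>> send_rows --commands '[{"translation": [0, 0, -0.15], "twist": [0, 0, 0]}, {"translation": [0, 0, -0.3], "twist": [0, 0, 0]}, {"translation": [0, 0, -0.42], "twist": [0, 0, 0]}, {"translation": [0, 0, -0.5], "twist": [0, 0, 0]}, {"translation": [0, 0, -0.52], "twist": [0, 0, 0]}, {"translation": [0, 0, -0.52], "twist": [0, 0, 0]}, {"translation": [0, 0, -0.52], "twist": [0, 0, 0]}, {"translation": [0, 0, -0.52], "twist": [0, 0, 0]}, {"translation": [0, 0, -0.52], "twist": [0, 0, 0]}, {"translation": [0, 0, -0.52], "twist": [0, 0, 0]}]'

```text
t: 7.25
ee_pos: [452.5, -64.5, 202.9]
orientation: [2.654, 1.68, 0.001]
ft_force: [0.3, -0.3, 0.5]
width: 88.1
```

>>> send_rows --commands '[{"translation": [0, 0, 0], "twist": [0, 0, 0]}, {"translation": [0, 0, 0], "twist": [0, 0, 0]}, {"translation": [0, 0, 0], "twist": [0, 0, 0]}, {"translation": [0, 0, 0], "twist": [0, 0, 0]}, {"translation": [0, 0, 0], "twist": [0, 0, 0]}, {"translation": [0, 0, 0], "twist": [0, 0, 0]}, {"translation": [0, 0, 0], "twist": [0, 0, 0]}, {"translation": [0, 0, 0], "twist": [0, 0, 0]}, {"translation": [0, 0, 0], "twist": [0, 0, 0]}, {"translation": [0, 0, 0], "twist": [0, 0, 0]}]' --grip 1

```text
t: 8.25
ee_pos: [452.4, -64.5, 202.7]
orientation: [-2.654, -1.68, 0.0]
ft_force: [0.3, 0.3, -0.2]
width: 29.5
```

Run:
```python
from h import *
st()
c=load('w2')
im=c['img'][60:280,420:570,::-1]; cv2.imwrite('pics/c3.png',cv2.resize(im,None,fx=3,fy=2.7,interpolation=cv2.INTER_CUBIC))
```

```text
8.25 [452.4 -64.5 202.7] [-2.654 -1.68   0.   ] F [ 0.3  0.3 -0.2] w 29.5 q [-0.17  0.55  2.1   0.    0.5   0.27]
```

View pics/c3.png

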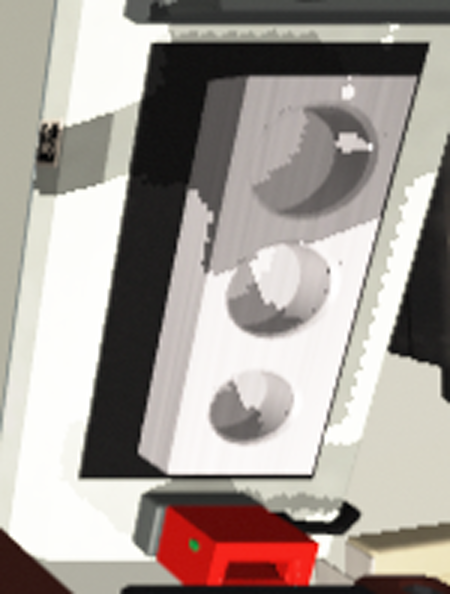

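Run:
```python
from h import *
c=load('w1');d=load('w2')
g=lambda u,v:(330+u/2.6,10+v/2.6)
h=lambda u,v:(420+u/3,60+v/2.7)
A=[(296,252),(247,336),(202,415)];B=[(315,160),(278,290),(252,407)]
for p,q in zip(A,B): print(tri(c,g(*p),d,h(*q)),onz(c,*g(*p),63),onz(d,*h(*q),63),onz(d,*h(*q),66))
```

```text
[655.6 -84.7  71.4] [658.7 -84.8  63. ] [661.4 -87.3  63. ] [659.5 -86.3  66. ]
[ 636.4 -124.3   70. ] [ 639.3 -124.8   63. ] [ 640.  -127.7   63. ] [ 638.3 -126.3   66. ]
[ 617.2 -163.4   71.7] [ 620.4 -165.    63. ] [ 620.9 -168.9   63. ] [ 619.5 -167.    66. ]
```

>>> send_rows --commands '[{"translation": [0, 0, 0.2], "twist": [0, 0, 0]}, {"translation": [0, 0, 0.5], "twist": [0, 0, 0]}, {"translation": [0, 0, 0.8], "twist": [0, 0, 0]}, {"translation": [0.1, 0, 1], "twist": [0, 0, 0]}, {"translation": [0.2, -0.1, 1], "twist": [0, 0, 0]}, {"translation": [0.4, -0.2, 1], "twist": [0, 0, 0]}, {"translation": [0.6, -0.3, 1], "twist": [0, 0, 0]}, {"translation": [0.8, -0.4, 1], "twist": [0, 0, 0]}, {"translation": [1, -0.5, 1], "twist": [0, 0, 0]}, {"translation": [1, -0.5, 1], "twist": [0, 0, 0]}]'

```text
t: 9.25
ee_pos: [554.4, -115.9, 301.6]
orientation: [2.654, 1.679, 0.001]
ft_force: [-0.3, -0.3, -0.9]
width: 29.5
```

>>> send_rows --commands '[{"translation": [0.2, -0.1, 0.1], "twist": [0, 0, 0]}, {"translation": [0.4, -0.25, 0.2], "twist": [0, 0, 0]}, {"translation": [0.55, -0.35, 0.2], "twist": [0, 0, 0]}, {"translation": [0.58, -0.38, 0.2], "twist": [0, 0, 0]}, {"translation": [0.58, -0.38, 0.2], "twist": [0, 0, 0]}, {"translation": [0.58, -0.38, 0.2], "twist": [0, 0, 0]}, {"translation": [0.58, -0.38, 0.2], "twist": [0, 0, 0]}, {"translation": [0.58, -0.38, 0.2], "twist": [0, 0, 0]}, {"translation": [0.58, -0.38, 0.2], "twist": [0, 0, 0]}, {"translation": [0.58, -0.38, 0.2], "twist": [0, 0, 0]}]'

```text
t: 10.25
ee_pos: [610.4, -152.3, 322.8]
orientation: [2.654, 1.681, 0.0]
ft_force: [0.6, -0.4, -0.4]
width: 29.6
```

Run:
```python
from h import *
st(); c=shot('wrist','w3')
for p in [(657,-85,66),(637.5,-125.5,66),(618,-165,66)]: print(proj(c,p))
```

```text
10.25 [ 610.4 -152.3  322.8] [2.654 1.681 0.   ] F [ 0.6 -0.4 -0.4] w 29.6 q [-0.26  0.53  1.67  0.    0.94  0.18]
[334.6 115.7]
[333.4 170.3]
[331.8 218.1]
```

View pics/w3.png

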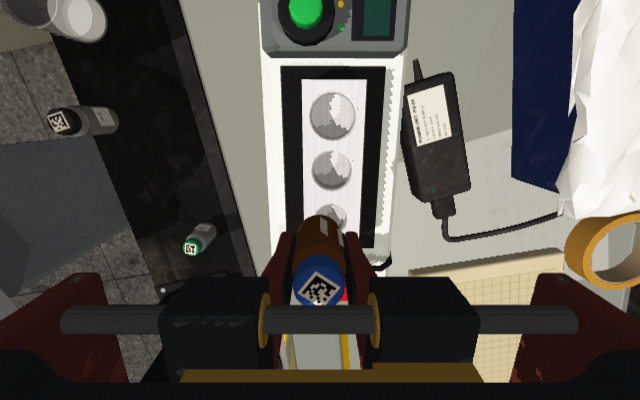

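>>> send_rows --commands '[{"translation": [0.2, 0.3, 0], "twist": [0, 0, 0]}, {"translation": [0.4, 0.6, 0], "twist": [0, 0, 0]}, {"translation": [0.46, 0.67, 0], "twist": [0, 0, 0]}, {"translation": [0.46, 0.67, 0], "twist": [0, 0, 0]}, {"translation": [0.46, 0.67, -0.15], "twist": [0, 0, 0]}, {"translation": [0.46, 0.67, -0.3], "twist": [0, 0, 0]}, {"translation": [0.46, 0.67, -0.42], "twist": [0, 0, 0]}, {"translation": [0.46, 0.67, -0.5], "twist": [0, 0, 0]}, {"translation": [0.46, 0.67, -0.57], "twist": [0, 0, 0]}, {"translation": [0.46, 0.67, -0.6], "twist": [0, 0, 0]}]'

```text
t: 11.3
ee_pos: [656.2, -85.7, 261.6]
orientation: [-2.654, -1.68, 0.001]
ft_force: [-0.1, 0.2, -0.4]
width: 29.7
```

>>> send_rows --commands '[{"translation": [0, 0, -0.02], "twist": [0, 0, 0]}, {"translation": [0, 0, -0.04], "twist": [0, 0, 0]}, {"translation": [0, 0, -0.05], "twist": [0, 0, 0]}, {"translation": [0, 0, -0.06], "twist": [0, 0, 0]}, {"translation": [0, 0, -0.07], "twist": [0, 0, 0]}, {"translation": [0, 0, -0.08], "twist": [0, 0, 0]}, {"translation": [0, 0, -0.08], "twist": [0, 0, 0]}, {"translation": [0, 0, -0.08], "twist": [0, 0, 0]}, {"translation": [0, 0, -0.08], "twist": [0, 0, 0]}, {"translation": [0, 0, -0.08], "twist": [0, 0, 0]}]'

```text
t: 12.3
ee_pos: [656.6, -85.4, 257.2]
orientation: [2.654, 1.68, 0.001]
ft_force: [-6.4, 0.8, 17.3]
width: 30.1
```

>>> send_rows --commands '[{"translation": [0, 0, 0.02], "twist": [0, 0, 0]}, {"translation": [0, 0, 0.03], "twist": [0, 0, 0]}, {"translation": [0, 0, 0.03], "twist": [0, 0, 0]}, {"translation": [0, 0, 0.03], "twist": [0, 0, 0]}, {"translation": [0, 0, 0.03], "twist": [0, 0, 0]}, {"translation": [0, 0, 0.1], "twist": [0, 0, 0]}, {"translation": [0, 0, 0.25], "twist": [0, 0, 0]}, {"translation": [0, 0, 0.4], "twist": [0, 0, 0]}, {"translation": [0, 0, 0.55], "twist": [0, 0, 0]}, {"translation": [0, 0, 0.6], "twist": [0, 0, 0]}]' --grip -1

```text
t: 13.3
ee_pos: [657.2, -85.6, 317.8]
orientation: [2.652, 1.679, 0.005]
ft_force: [-0.6, -0.7, -0.6]
width: 87.6
```

Run:
```python
from h import *
st(); c=shot('wrist','w4')
im=c['img'][100:380,200:480,::-1]; cv2.imwrite('pics/c4.png',cv2.resize(im,None,fx=2,fy=2,interpolation=cv2.INTER_CUBIC))
for p in [(657,-85,121),(637.5,-125.5,70),(618,-165,70)]: print(proj(c,p))
```

```text
13.3 [657.2 -85.6 317.8] [2.652 1.679 0.005] F [-0.6 -0.7 -0.6] w 87.6 q [-0.15  0.58  1.6   0.    0.96  0.29]
[316.4 238. ]
[316.4 259. ]
[315.8 299.7]
```

View pics/c4.png

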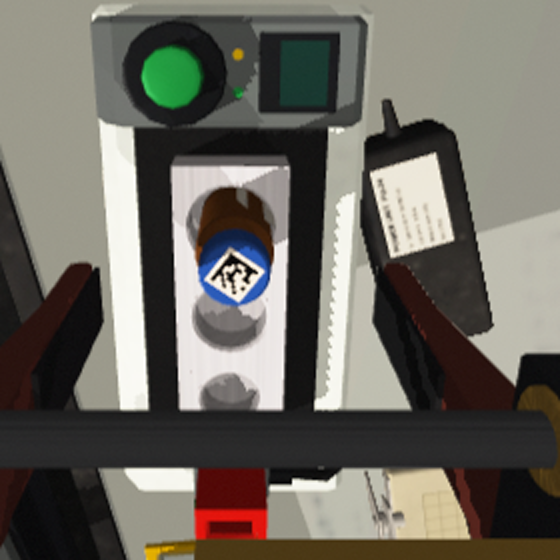

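>>> send_rows --commands '[{"translation": [-0.2, 0.09, 0], "twist": [0, 0, 0]}, {"translation": [-0.4, 0.18, 0], "twist": [0, 0, 0]}, {"translation": [-0.6, 0.27, 0], "twist": [0, 0, 0]}, {"translation": [-0.8, 0.36, 0], "twist": [0, 0, 0]}, {"translation": [-1, 0.45, 0], "twist": [0, 0, 0]}, {"translation": [-1, 0.45, 0], "twist": [0, 0, 0]}, {"translation": [-1, 0.45, 0], "twist": [0, 0, 0]}, {"translation": [-1, 0.45, 0], "twist": [0, 0, 0]}, {"translation": [-1, 0.45, 0], "twist": [0, 0, 0]}, {"translation": [-1, 0.45, 0], "twist": [0, 0, 0]}]'

```text
t: 14.35
ee_pos: [557.0, -40.8, 314.6]
orientation: [2.655, 1.68, 0.0]
ft_force: [-0.4, -0.1, -0.8]
width: 87.7
```

>>> send_rows --commands '[{"translation": [-0.2, 0.09, 0], "twist": [0, 0, 0]}, {"translation": [-0.4, 0.18, 0], "twist": [0, 0, 0]}, {"translation": [-0.6, 0.27, 0], "twist": [0, 0, 0]}, {"translation": [-0.8, 0.36, 0], "twist": [0, 0, 0]}, {"translation": [-1, 0.45, 0], "twist": [0, 0, 0]}, {"translation": [-1.0, 0.48, -0.1], "twist": [0, 0, 0]}, {"translation": [-1, 0.49, -0.2], "twist": [0, 0, 0]}, {"translation": [-1, 0.49, -0.3], "twist": [0, 0, 0]}, {"translation": [-1, 0.49, -0.4], "twist": [0, 0, 0]}, {"translation": [-1, 0.49, -0.4], "twist": [0, 0, 0]}]'

```text
t: 15.35
ee_pos: [456.5, 8.3, 272.9]
orientation: [-2.653, -1.679, 0.004]
ft_force: [-0.0, 0.1, -0.4]
width: 87.8
```

Run:
```python
from h import *
st(); w=shot('wrist','w5'); s=shot('side','d5'); c4=load('w4')
for d,lo,hi in ((s,(100,120,50),(125,255,255)),(c4,(100,120,50),(125,255,255))):
    m=cv2.inRange(cv2.cvtColor(d['img'],cv2.COLOR_RGB2HSV),lo,hi); n,l,S,ce=cv2.connectedComponentsWithStats(m); print([(ce[i].round(1),S[i].tolist()) for i in range(1,n) if S[i][4]>15])
print(proj(w,(442,9,56)), [proj(s,(656,-86,z)) for z in (115,121)],[proj(c4,(656,-86,z)) for z in (115,121)])
im=w['img'][100:300,200:440,::-1]; im2=s['img'][140:240,200:320,::-1]
cv2.imwrite('pics/c5.png',np.hstack([cv2.resize(im,(480,400)),cv2.resize(im2,(480,400),interpolation=cv2.INTER_CUBIC)])[:, :800])
```

```text
15.35 [456.5   8.3 272.9] [-2.653 -1.679  0.004] F [-0.   0.1 -0.4] w 87.8 q [-0.01  0.4   2.08 -0.    0.66  0.43]
[(array([90.5, 55.5]), [65, 0, 55, 81, 1212]), (array([409.8, 118.2]), [388, 106, 47, 26, 500]), (array([216. , 181.9]), [204, 177, 21, 13, 134]), (array([400.5, 180.4]), [396, 176, 10, 9, 49]), (array([240.5, 198.7]), [234, 194, 13, 9, 68]), (array([ 55. , 373.4]), [33, 356, 46, 39, 355])]
[(array([509. , 150.7]), [484, 48, 61, 224, 8945]), (array([316.9, 230.5]), [299, 215, 36, 38, 592])]
[301.5 233.3] [array([241. , 196.6]), array([240.6, 194.2])] [array([315.8, 236.2]), array([315.7, 239.8])]
```

View pics/c5.png

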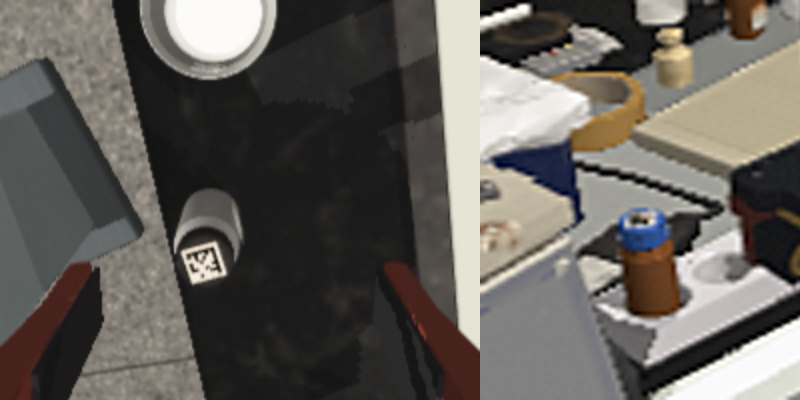

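Run:
```python
from h import *
c=load('w4');d=load('d5')
print(tri(c,(317,234),d,(240.2,194.3)))
print('base',[onz(d,200+(655-480)/4,140+y/4,70) for y in (300,308,315)])
print(onz(d,200+(655-480)/4,140+315/4,54))
w=load('w5');print(onz(w,200+205/2,100+262/2,57))
```

```text
[657.5 -84.1 120.5]
base [array([653.7, -82.5,  70. ]), array([649.7, -75.8,  70. ]), array([646.2, -70. ,  70. ])]
[660.1 -89.3  54. ]
[443.8  10.8  57. ]
```

Run:
```python
from h import *
c=load('w3')
for p in ((333,116),(332.5,170)): print(onz(c,*p,71))
c=load('w1');g=lambda u,v:(330+u/2.6,10+v/2.6)
P=[onz(c,*g(*p),71) for p in ((296,252),(247,336),(202,415))];print(P)
c=load('w2');h=lambda u,v:(420+u/3,60+v/2.7)
print([onz(c,*h(*p),71) for p in ((315,160),(278,290),(252,407))])
```

```text
[655.5 -84.5  71. ]
[ 637.1 -124.    71. ]
[array([655.3, -84.9,  71. ]), array([ 636.3, -124.1,   71. ]), array([ 617.8, -163.4,   71. ])]
[array([656.3, -84.7,  71. ]), array([ 635.5, -123.9,   71. ]), array([ 617.1, -163.9,   71. ])]
```

>>> send_rows --commands '[{"translation": [-0.13, 0.02, -0.05], "twist": [0, 0, 0]}, {"translation": [-0.13, 0.02, -0.15], "twist": [0, 0, 0]}, {"translation": [-0.13, 0.02, -0.3], "twist": [0, 0, 0]}, {"translation": [-0.13, 0.02, -0.45], "twist": [0, 0, 0]}, {"translation": [-0.13, 0.02, -0.6], "twist": [0, 0, 0]}, {"translation": [-0.13, 0.02, -0.7], "twist": [0, 0, 0]}, {"translation": [-0.13, 0.02, -0.72], "twist": [0, 0, 0]}, {"translation": [-0.13, 0.02, -0.72], "twist": [0, 0, 0]}, {"translation": [-0.13, 0.02, -0.72], "twist": [0, 0, 0]}, {"translation": [-0.13, 0.02, -0.72], "twist": [0, 0, 0]}]'

```text
t: 16.45
ee_pos: [443.7, 10.5, 203.2]
orientation: [2.654, 1.68, 0.002]
ft_force: [0.3, -0.2, -0.0]
width: 87.9
```

>>> send_rows --commands '[{"translation": [0, 0, 0], "twist": [0, 0, 0]}, {"translation": [0, 0, 0], "twist": [0, 0, 0]}, {"translation": [0, 0, 0], "twist": [0, 0, 0]}, {"translation": [0, 0, 0], "twist": [0, 0, 0]}, {"translation": [0, 0, 0], "twist": [0, 0, 0]}, {"translation": [0, 0, 0], "twist": [0, 0, 0]}, {"translation": [0, 0, 0], "twist": [0, 0, 0]}, {"translation": [0, 0, 0], "twist": [0, 0, 0]}, {"translation": [0, 0, 0], "twist": [0, 0, 0]}, {"translation": [0, 0, 0], "twist": [0, 0, 0]}]' --grip 1

```text
t: 17.45
ee_pos: [443.4, 10.5, 202.7]
orientation: [-2.654, -1.68, 0.0]
ft_force: [0.3, -0.3, -0.4]
width: 26.4
```

>>> send_rows --commands '[{"translation": [0, 0, 0.2], "twist": [0, 0, 0]}, {"translation": [0, 0, 0.4], "twist": [0, 0, 0]}, {"translation": [0, 0, 0.6], "twist": [0, 0, 0]}, {"translation": [0, 0, 0.8], "twist": [0, 0, 0]}, {"translation": [0.2, -0.15, 1], "twist": [0, 0, 0]}, {"translation": [0.4, -0.3, 1], "twist": [0, 0, 0]}, {"translation": [0.6, -0.45, 1], "twist": [0, 0, 0]}, {"translation": [0.8, -0.6, 1], "twist": [0, 0, 0]}, {"translation": [1, -0.75, 1], "twist": [0, 0, 0]}, {"translation": [1, -0.75, 1], "twist": [0, 0, 0]}]'

```text
t: 18.45
ee_pos: [545.4, -65.9, 302.9]
orientation: [2.654, 1.677, 0.003]
ft_force: [-0.7, 0.5, -0.4]
width: 26.2
```

>>> send_rows --commands '[{"translation": [0.25, -0.15, 0.15], "twist": [0, 0, 0]}, {"translation": [0.5, -0.3, 0.25], "twist": [0, 0, 0]}, {"translation": [0.75, -0.45, 0.25], "twist": [0, 0, 0]}, {"translation": [0.91, -0.57, 0.25], "twist": [0, 0, 0]}, {"translation": [0.91, -0.57, 0.25], "twist": [0, 0, 0]}, {"translation": [0.91, -0.57, 0.1], "twist": [0, 0, 0]}, {"translation": [0.91, -0.57, -0.05], "twist": [0, 0, 0]}, {"translation": [0.91, -0.57, -0.2], "twist": [0, 0, 0]}, {"translation": [0.91, -0.57, -0.27], "twist": [0, 0, 0]}, {"translation": [0.91, -0.57, -0.3], "twist": [0, 0, 0]}]'

```text
t: 19.45
ee_pos: [633.6, -121.0, 272.4]
orientation: [-2.652, -1.679, 0.004]
ft_force: [-10.6, 2.3, 27.8]
width: 26.5
```

>>> send_rows --commands '[{"translation": [0, 0, -0.04], "twist": [0, 0, 0]}, {"translation": [0, 0, -0.08], "twist": [0, 0, 0]}, {"translation": [0, 0, -0.11], "twist": [0, 0, 0]}, {"translation": [0, 0, -0.14], "twist": [0, 0, 0]}, {"translation": [0, 0, -0.15], "twist": [0, 0, 0]}, {"translation": [0, 0, -0.16], "twist": [0, 0, 0]}, {"translation": [0, 0, -0.16], "twist": [0, 0, 0]}, {"translation": [0, 0, -0.16], "twist": [0, 0, 0]}, {"translation": [0, 0, -0.16], "twist": [0, 0, 0]}, {"translation": [0, 0, -0.16], "twist": [0, 0, 0]}]'

```text
t: 20.45
ee_pos: [634.7, -121.7, 256.5]
orientation: [2.654, 1.68, 0.001]
ft_force: [3.5, -3.7, -0.7]
width: 26.5
```

>>> send_rows --commands '[{"translation": [0.01, -0.01, 0], "twist": [0, 0, 0]}, {"translation": [0.01, -0.01, 0], "twist": [0, 0, 0]}, {"translation": [0.01, -0.01, 0], "twist": [0, 0, 0]}, {"translation": [0.01, -0.01, 0], "twist": [0, 0, 0]}, {"translation": [0.01, -0.01, 0], "twist": [0, 0, 0]}, {"translation": [0.01, -0.01, 0.1], "twist": [0, 0, 0]}, {"translation": [0.01, -0.01, 0.25], "twist": [0, 0, 0]}, {"translation": [0.01, -0.01, 0.4], "twist": [0, 0, 0]}, {"translation": [0.01, -0.01, 0.55], "twist": [0, 0, 0]}, {"translation": [0.01, -0.01, 0.62], "twist": [0, 0, 0]}]' --grip -1

```text
t: 21.45
ee_pos: [636.0, -122.6, 321.5]
orientation: [2.652, 1.679, 0.004]
ft_force: [-0.0, -0.5, -0.6]
width: 87.6
```

Run:
```python
from h import *
st(); c=shot('wrist','w6')
im=c['img'][60:340,200:440,::-1]; cv2.imwrite('pics/c6.png',cv2.resize(im,None,fx=2,fy=2,interpolation=cv2.INTER_CUBIC))
print(proj(c,(636.4,-124,112)),proj(c,(636.4,-124,127)))
```

```text
21.45 [ 636.  -122.6  321.5] [2.652 1.679 0.004] F [-0.  -0.5 -0.6] w 87.6 q [-0.21  0.55  1.63  0.    0.95  0.23]
[318.5 232.5] [318.5 241.4]
```

View pics/c6.png

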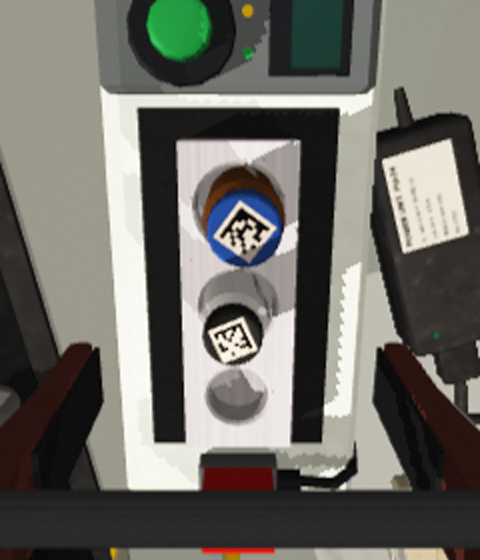

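>>> send_rows --commands '[{"translation": [-0.2, -0.02, 0], "twist": [0, 0, 0]}, {"translation": [-0.4, -0.04, 0], "twist": [0, 0, 0]}, {"translation": [-0.6, -0.06, 0], "twist": [0, 0, 0]}, {"translation": [-0.8, -0.08, 0], "twist": [0, 0, 0]}, {"translation": [-1, -0.1, 0], "twist": [0, 0, 0]}, {"translation": [-1, -0.1, 0], "twist": [0, 0, 0]}, {"translation": [-1, -0.1, 0], "twist": [0, 0, 0]}, {"translation": [-1, -0.1, 0], "twist": [0, 0, 0]}, {"translation": [-1, -0.1, 0], "twist": [0, 0, 0]}, {"translation": [-1, -0.1, 0], "twist": [0, 0, 0]}]'

```text
t: 22.5
ee_pos: [536.0, -132.4, 318.6]
orientation: [2.654, 1.681, 0.0]
ft_force: [0.6, 0.5, -0.3]
width: 87.8
```

>>> send_rows --commands '[{"translation": [-0.2, -0.02, 0], "twist": [0, 0, 0]}, {"translation": [-0.4, -0.04, 0], "twist": [0, 0, 0]}, {"translation": [-0.6, -0.06, -0.05], "twist": [0, 0, 0]}, {"translation": [-0.65, -0.08, -0.2], "twist": [0, 0, 0]}, {"translation": [-0.65, -0.08, -0.35], "twist": [0, 0, 0]}, {"translation": [-0.65, -0.08, -0.4], "twist": [0, 0, 0]}, {"translation": [-0.65, -0.08, -0.4], "twist": [0, 0, 0]}, {"translation": [-0.65, -0.08, -0.4], "twist": [0, 0, 0]}, {"translation": [-0.65, -0.08, -0.4], "twist": [0, 0, 0]}, {"translation": [-0.65, -0.08, -0.4], "twist": [0, 0, 0]}]'

```text
t: 23.5
ee_pos: [470.8, -140.5, 279.2]
orientation: [2.654, 1.68, 0.001]
ft_force: [0.1, 0.0, 0.1]
width: 87.9
```

Run:
```python
from h import *
o=st(); w=shot('wrist','w7')
for f,p in (('w2',(358,237)),('w1',(297.7,150.3))): print(onz(load(f),*p,47))
m=cv2.inRange(cv2.cvtColor(w['img'],cv2.COLOR_RGB2HSV),(45,60,40),(90,255,255)); n,l,S,ce=cv2.connectedComponentsWithStats(m); print([(ce[i].round(1),S[i].tolist(),onz(w,*ce[i],46)) for i in range(1,n) if S[i][4]>15])
print(proj(w,(471,-141,47)))
```

```text
23.5 [ 470.8 -140.5  279.2] [2.654e+00 1.680e+00 1.000e-03] F [0.1 0.  0.1] w 87.9 q [-0.31  0.43  2.   -0.    0.71  0.13]
[ 471.7 -139.2   47. ]
[ 471.5 -140.6   47. ]
[(array([633.2, 144.3]), [631, 142, 5, 5, 18], array([ 711.6, -187.7,   46. ])), (array([318.9, 216.2]), [308, 207, 22, 23, 202], array([ 472.6, -138.5,   46. ])), (array([495.1, 250.3]), [493, 248, 5, 5, 18], array([ 594.6, -230.6,   46. ]))]
[318.4 220.1]
```

>>> send_rows --commands '[{"translation": [0.01, 0.01, -0.15], "twist": [0, 0, 0]}, {"translation": [0.01, 0.01, -0.3], "twist": [0, 0, 0]}, {"translation": [0.01, 0.01, -0.45], "twist": [0, 0, 0]}, {"translation": [0.01, 0.01, -0.6], "twist": [0, 0, 0]}, {"translation": [0.01, 0.01, -0.7], "twist": [0, 0, 0]}, {"translation": [0.01, 0.01, -0.77], "twist": [0, 0, 0]}, {"translation": [0.01, 0.01, -0.79], "twist": [0, 0, 0]}, {"translation": [0.01, 0.01, -0.79], "twist": [0, 0, 0]}, {"translation": [0.01, 0.01, -0.79], "twist": [0, 0, 0]}, {"translation": [0.01, 0.01, -0.79], "twist": [0, 0, 0]}]'

```text
t: 24.55
ee_pos: [471.7, -139.5, 200.2]
orientation: [2.654, 1.68, 0.001]
ft_force: [0.0, -0.9, 0.2]
width: 87.9
```

>>> send_rows --commands '[{"translation": [0, 0, 0], "twist": [0, 0, 0]}, {"translation": [0, 0, 0], "twist": [0, 0, 0]}, {"translation": [0, 0, 0], "twist": [0, 0, 0]}, {"translation": [0, 0, 0], "twist": [0, 0, 0]}, {"translation": [0, 0, 0], "twist": [0, 0, 0]}, {"translation": [0, 0, 0], "twist": [0, 0, 0]}, {"translation": [0, 0, 0], "twist": [0, 0, 0]}, {"translation": [0, 0, 0], "twist": [0, 0, 0]}, {"translation": [0, 0, 0], "twist": [0, 0, 0]}, {"translation": [0, 0, 0], "twist": [0, 0, 0]}]' --grip 1

```text
t: 25.55
ee_pos: [471.4, -139.5, 199.7]
orientation: [-2.654, -1.68, 0.0]
ft_force: [1.0, 0.1, 0.3]
width: 21.1
```

>>> send_rows --commands '[{"translation": [0, 0, 0.2], "twist": [0, 0, 0]}, {"translation": [0, 0, 0.4], "twist": [0, 0, 0]}, {"translation": [0, 0, 0.6], "twist": [0, 0, 0]}, {"translation": [0, 0, 0.8], "twist": [0, 0, 0]}, {"translation": [0.2, -0.03, 1], "twist": [0, 0, 0]}, {"translation": [0.4, -0.06, 1], "twist": [0, 0, 0]}, {"translation": [0.6, -0.1, 1], "twist": [0, 0, 0]}, {"translation": [0.8, -0.15, 1], "twist": [0, 0, 0]}, {"translation": [1, -0.2, 1], "twist": [0, 0, 0]}, {"translation": [1, -0.2, 1], "twist": [0, 0, 0]}]'

```text
t: 26.55
ee_pos: [573.3, -160.0, 299.8]
orientation: [2.653, 1.68, 0.002]
ft_force: [0.2, 0.7, 0.0]
width: 21.8
```

>>> send_rows --commands '[{"translation": [0.2, -0.02, 0.1], "twist": [0, 0, 0]}, {"translation": [0.4, -0.04, 0.1], "twist": [0, 0, 0]}, {"translation": [0.45, -0.04, 0.1], "twist": [0, 0, 0]}, {"translation": [0.45, -0.04, 0.1], "twist": [0, 0, 0]}, {"translation": [0.45, -0.04, 0.1], "twist": [0, 0, 0]}, {"translation": [0.45, -0.04, 0], "twist": [0, 0, 0]}, {"translation": [0.45, -0.04, -0.1], "twist": [0, 0, 0]}, {"translation": [0.45, -0.04, -0.2], "twist": [0, 0, 0]}, {"translation": [0.45, -0.04, -0.2], "twist": [0, 0, 0]}, {"translation": [0.45, -0.04, -0.2], "twist": [0, 0, 0]}]'

```text
t: 27.55
ee_pos: [616.3, -163.5, 279.0]
orientation: [-2.654, -1.68, 0.001]
ft_force: [-0.3, -0.1, -0.4]
width: 21.6
```

>>> send_rows --commands '[{"translation": [0.01, 0, -0.03], "twist": [0, 0, 0]}, {"translation": [0.01, 0, -0.06], "twist": [0, 0, 0]}, {"translation": [0.01, 0, -0.1], "twist": [0, 0, 0]}, {"translation": [0.01, 0, -0.14], "twist": [0, 0, 0]}, {"translation": [0.01, 0, -0.18], "twist": [0, 0, 0]}, {"translation": [0.01, 0, -0.21], "twist": [0, 0, 0]}, {"translation": [0.01, 0, -0.23], "twist": [0, 0, 0]}, {"translation": [0.01, 0, -0.24], "twist": [0, 0, 0]}, {"translation": [0.01, 0, -0.24], "twist": [0, 0, 0]}, {"translation": [0.01, 0, -0.24], "twist": [0, 0, 0]}]'

```text
t: 28.55
ee_pos: [617.5, -163.5, 255.8]
orientation: [2.654, 1.68, 0.0]
ft_force: [-0.1, -0.5, 0.2]
width: 21.6
```

>>> send_rows --commands '[{"translation": [0, 0, 0], "twist": [0, 0, 0]}, {"translation": [0, 0, 0], "twist": [0, 0, 0]}, {"translation": [0, 0, 0], "twist": [0, 0, 0]}, {"translation": [0, 0, 0], "twist": [0, 0, 0]}, {"translation": [0, 0, 0], "twist": [0, 0, 0]}, {"translation": [0, 0, 0.1], "twist": [0, 0, 0]}, {"translation": [0, 0, 0.25], "twist": [0, 0, 0]}, {"translation": [0, 0, 0.4], "twist": [0, 0, 0]}, {"translation": [0, 0, 0.6], "twist": [0, 0, 0]}, {"translation": [0, 0, 0.8], "twist": [0, 0, 0]}]' --grip -1

```text
t: 29.55
ee_pos: [617.6, -163.5, 338.0]
orientation: [2.653, 1.68, 0.001]
ft_force: [-0.4, -0.1, 0.2]
width: 88.1
```

Run:
```python
from h import *
st(); c=shot('wrist','w8'); b=load('d0')
print(proj(c,(617.4,-163.6,102)))
def cc(d,lo,hi,box):
    m=cv2.inRange(cv2.cvtColor(d['img'],cv2.COLOR_RGB2HSV),lo,hi); m=m[box[1]:box[3],box[0]:box[2]]; n,l,S,ce=cv2.connectedComponentsWithStats(m); return [((ce[i]+box[:2]).round(1),S[i][4]) for i in range(1,n) if S[i][4]>20]
print(cc(c,(45,60,40),(90,255,255),(280,180,360,300)))
# side: scanner handle top, holder corners from c1 crop
f=lambda u,v:(200+u/3.4,140+v/3.1)
z=148 # handle top 140+5+~2
print('handle top',onz(b,*f(602,97),145))
for n,p in (('hL',(513,228)),('hR',(672,238)),('hB',(597,300)),('hF',(590,190))): print(n,onz(b,*f(*p),35))
```

```text
29.55 [ 617.6 -163.5  338. ] [2.653e+00 1.680e+00 1.000e-03] F [-0.4 -0.1  0.2] w 88.1 q [-0.28  0.52  1.64  0.    0.98  0.16]
[317.7 218.2]
[(array([318.3, 213.4]), np.int32(152))]
handle top [ 396.6 -235.1  145. ]
hL [ 447.5 -214.1   35. ]
hR [ 342.  -236.6   35. ]
hB [ 372.5 -146.8   35. ]
hF [ 410.1 -283.8   35. ]
```

View pics/w8.png

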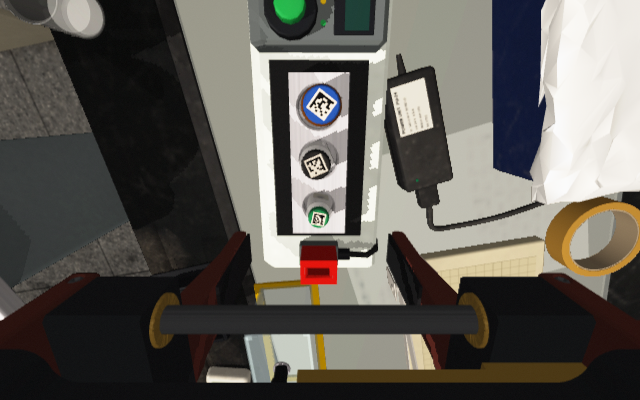

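>>> send_rows --commands '[{"translation": [-0.2, -0.05, 0.1], "twist": [0, 0, 0]}, {"translation": [-0.4, -0.1, 0.2], "twist": [0, 0, 0]}, {"translation": [-0.6, -0.2, 0.3], "twist": [0, 0, 0]}, {"translation": [-0.8, -0.3, 0.4], "twist": [0, 0, 0]}, {"translation": [-1, -0.4, 0.6], "twist": [0, 0, 0]}, {"translation": [-1, -0.4, 0.6], "twist": [0, 0, 0]}, {"translation": [-1, -0.4, 0.6], "twist": [0, 0, 0]}, {"translation": [-1, -0.4, 0.6], "twist": [0, 0, 0]}, {"translation": [-1, -0.4, 0.6], "twist": [0, 0, 0]}, {"translation": [-1, -0.4, 0.6], "twist": [0, 0, 0]}]'

```text
t: 30.6
ee_pos: [517.9, -203.1, 394.9]
orientation: [-2.653, -1.681, 0.001]
ft_force: [0.3, 0.7, -0.4]
width: 87.8
```

>>> send_rows --commands '[{"translation": [-0.2, -0.05, 0], "twist": [0, 0, 0]}, {"translation": [-0.4, -0.1, 0], "twist": [0, 0, 0]}, {"translation": [-0.6, -0.2, 0], "twist": [0, 0, 0]}, {"translation": [-0.8, -0.3, 0], "twist": [0, 0, 0]}, {"translation": [-1, -0.3, 0], "twist": [0, 0, 0]}, {"translation": [-1, -0.3, 0], "twist": [0, 0, 0]}, {"translation": [-1, -0.3, 0], "twist": [0, 0, 0]}, {"translation": [-1, -0.3, 0], "twist": [0, 0, 0]}, {"translation": [-1, -0.3, 0], "twist": [0, 0, 0]}, {"translation": [-1, -0.3, 0], "twist": [0, 0, 0]}]'

```text
t: 31.6
ee_pos: [418.1, -233.4, 395.6]
orientation: [2.654, 1.681, 0.0]
ft_force: [-0.3, 0.9, -0.5]
width: 87.3
```

Run:
```python
from h import *
st(); c=shot('wrist','w9')
print(proj(c,(396,-235,145)),c['cam_to_world'].round(3))
im=c['img'][100:380,190:450,::-1]; cv2.imwrite('pics/c9.png',cv2.resize(im,None,fx=2,fy=2,interpolation=cv2.INTER_CUBIC))
```

```text
31.6 [ 418.1 -233.4  395.6] [2.654 1.681 0.   ] F [-0.3  0.9 -0.5] w 87.3 q [-0.53  0.22  1.95  0.    0.97 -0.09]
[296.6 223.5] [[ 9.04000e-01 -4.08000e-01 -1.28000e-01  4.54017e+02]
 [-4.28000e-01 -8.62000e-01 -2.71000e-01 -1.58018e+02]
 [ 0.00000e+00  3.00000e-01 -9.54000e-01  3.75545e+02]
 [ 0.00000e+00  0.00000e+00  0.00000e+00  1.00000e+00]]
```

View pics/c9.png

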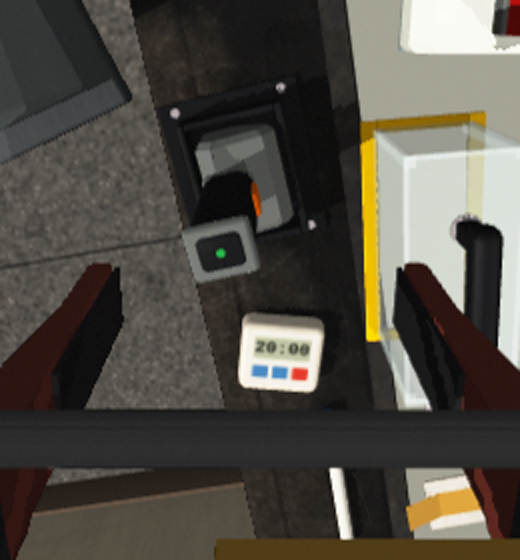

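Run:
```python
from h import *
c=load('w9');b=load('d0')
g=lambda u,v:(190+u/2,100+v/2)
s=[onz(c,*g(*p),4) for p in((175,113),(280,87),(312,225))]; print(s)
for a,e in((0,1),(2,1)):
    v=s[e]-s[a]; print(np.linalg.norm(v),np.degrees(np.arctan2(v[1],v[0])))
ctr=(s[0]+s[2])/2; print('ctr',ctr)
h=onz(c,*g(221,249),145); print('handle',h)
q=[onz(c,*g(*p),145) for p in((183,233),(245,213),(260,268),(198,283))]; print(q,np.mean(q,0))
print(tri(c,g(221,249),b,(200+602/3.4,140+97/3.1)))
# guard: handle bar ends & foot corners
for p in((467,228),(485,235),(500,237)): print(p,onz(c,*g(*p),120),onz(c,*g(*p),127))
print('foot',[onz(c,*g(*p),4) for p in((362,122),(485,112),(370,340))],[onz(c,*g(*p),12) for p in((362,122),(485,112),(370,340))])
```

```text
[array([ 380.7, -185.5,    4. ]), array([ 450.9, -199.9,    4. ]), array([ 431.3, -297.1,    4. ])]
71.66170525461978 -11.592175410291077
99.15644204992434 78.59940972266048
ctr [ 406.  -241.3    4. ]
handle [ 398.7 -237.4  145. ]
[array([ 387. , -223.4,  145. ]), array([ 415.7, -226.7,  145. ]), array([ 410.5, -253.1,  145. ]), array([ 381.9, -247.8,  145. ])] [ 398.775 -237.75   145.   ]
[ 397.7 -238.3  143. ]
(467, 228) [ 506.1 -287.4  120. ] [ 504.7 -283.9  127. ]
(485, 235) [ 512.9 -294.7  120. ] [ 511.2 -290.9  127. ]
(500, 237) [ 519.2 -298.8  120. ] [ 517.4 -294.9  127. ]
foot [array([ 490.8, -244.3,    4. ]), array([ 567.3, -273. ,    4. ]), array([ 433.8, -400.8,    4. ])] [array([ 490. , -242.4,   12. ]), array([ 564.9, -270.6,   12. ]), array([ 434.3, -395.5,   12. ])]
```

>>> send_rows --commands '[{"translation": [-0.1, -0.03, -0.1], "twist": [0, 0, 0.15]}, {"translation": [-0.2, -0.055, -0.2], "twist": [0, 0, 0.3]}, {"translation": [-0.2, -0.055, -0.35], "twist": [0, 0, 0.48]}, {"translation": [-0.2, -0.055, -0.5], "twist": [0, 0, 0.48]}, {"translation": [-0.2, -0.055, -0.65], "twist": [0, 0, 0.48]}, {"translation": [-0.2, -0.055, -0.8], "twist": [0, 0, 0.48]}, {"translation": [-0.2, -0.055, -0.95], "twist": [0, 0, 0.48]}, {"translation": [-0.2, -0.055, -1], "twist": [0, 0, 0.48]}, {"translation": [-0.2, -0.055, -1], "twist": [0, 0, 0.48]}, {"translation": [-0.2, -0.055, -1], "twist": [0, 0, 0.48]}]'

```text
t: 32.65
ee_pos: [397.7, -239.1, 296.1]
orientation: [2.434, 1.986, 0.0]
ft_force: [-0.4, 1.2, 0.3]
width: 88.0
```

>>> send_rows --commands '[{"translation": [0, 0, -0.05], "twist": [0, 0, 0]}, {"translation": [0, 0, -0.1], "twist": [0, 0, 0]}, {"translation": [0, 0, -0.1], "twist": [0, 0, 0]}, {"translation": [0, 0, -0.1], "twist": [0, 0, 0]}, {"translation": [0, 0, -0.1], "twist": [0, 0, 0]}, {"translation": [0, 0, -0.1], "twist": [0, 0, 0]}, {"translation": [0, 0, -0.1], "twist": [0, 0, 0]}, {"translation": [0, 0, -0.1], "twist": [0, 0, 0]}, {"translation": [0, 0, -0.1], "twist": [0, 0, 0]}, {"translation": [0, 0, -0.1], "twist": [0, 0, 0]}]' --grip 1

```text
t: 33.65
ee_pos: [397.5, -239.0, 285.7]
orientation: [2.434, 1.986, 0.0]
ft_force: [0.5, -0.1, 1.1]
width: 30.0
```

Run:
```python
from h import *
st()
```

```text
33.65 [ 397.5 -239.   285.7] [2.434 1.986 0.   ] F [ 0.5 -0.1  1.1] w 30.0 q [-0.57  0.38  2.06 -0.    0.7  -0.37]
```

>>> send_rows --commands '[{"translation": [0, 0, 0.1], "twist": [0, 0, 0]}, {"translation": [0, 0, 0.25], "twist": [0, 0, 0]}, {"translation": [0, 0, 0.4], "twist": [0, 0, 0]}, {"translation": [0, 0, 0.55], "twist": [0, 0, 0]}, {"translation": [0, 0, 0.7], "twist": [0, 0, 0]}, {"translation": [0.07, 0.1, 0.73], "twist": [0, 0, 0]}, {"translation": [0.14, 0.2, 0.73], "twist": [0, 0, 0]}, {"translation": [0.2, 0.33, 0.73], "twist": [0, 0, 0]}, {"translation": [0.27, 0.45, 0.73], "twist": [0, 0, 0]}, {"translation": [0.27, 0.45, 0.73], "twist": [0, 0, 0]}]'

```text
t: 34.65
ee_pos: [425.2, -192.3, 358.1]
orientation: [-2.431, -1.988, 0.0]
ft_force: [-0.2, -0.3, -1.7]
width: 29.8
```

>>> send_rows --commands '[{"translation": [0.08, 0.15, 0], "twist": [0, 0, -0.04]}, {"translation": [0.16, 0.3, 0], "twist": [0, 0, -0.08]}, {"translation": [0.25, 0.45, 0], "twist": [0, 0, -0.12]}, {"translation": [0.33, 0.6, 0], "twist": [0, 0, -0.16]}, {"translation": [0.41, 0.75, 0], "twist": [0, 0, -0.2]}, {"translation": [0.5, 0.9, 0], "twist": [0, 0, -0.25]}, {"translation": [0.5, 0.9, 0], "twist": [0, 0, -0.25]}, {"translation": [0.5, 0.9, 0], "twist": [0, 0, -0.25]}, {"translation": [0.5, 0.9, 0], "twist": [0, 0, -0.25]}, {"translation": [0.5, 0.9, 0], "twist": [0, 0, -0.25]}]'

```text
t: 35.65
ee_pos: [474.1, -104.5, 358.5]
orientation: [-2.554, -1.83, 0.001]
ft_force: [0.2, -0.4, -2.8]
width: 29.8
```

>>> send_rows --commands '[{"translation": [0.08, 0.15, 0], "twist": [0, 0, -0.04]}, {"translation": [0.16, 0.3, 0], "twist": [0, 0, -0.08]}, {"translation": [0.25, 0.45, 0], "twist": [0, 0, -0.12]}, {"translation": [0.33, 0.6, 0], "twist": [0, 0, -0.16]}, {"translation": [0.41, 0.75, 0], "twist": [0, 0, -0.2]}, {"translation": [0.5, 0.9, 0], "twist": [0, 0, -0.25]}, {"translation": [0.5, 0.9, 0], "twist": [0, 0, -0.25]}, {"translation": [0.5, 0.9, 0], "twist": [0, 0, -0.25]}, {"translation": [0.5, 0.9, 0], "twist": [0, 0, -0.25]}, {"translation": [0.5, 0.9, 0], "twist": [0, 0, -0.25]}]'

```text
t: 36.65
ee_pos: [524.1, -14.7, 358.6]
orientation: [-2.663, -1.666, 0.001]
ft_force: [0.9, 0.2, -1.4]
width: 30.1
```

```bash
cat >> h.py <<'E'
XD=np.array([.8997,-.437,0]);YD=np.array([.437,.8997,0]);OR=np.array([636.4,-124,8.])
def sh(x,y,z): return OR+x*XD+y*YD+np.array([0,0,z])
def beam(o=None):
    # scanner pose from TCP: at grasp tcp(397.5,-239,285.7), tool yaw 78.4deg ; scanner origin (406,-241.3,5), yaw -11.6
    o=o or ctrl.get_obs(); Rt=R.from_rotvec(o['orientation']); R0=R.from_rotvec([2.434,1.986,0]); rel=Rt*R0.inv()
    Rs=rel*R.from_euler('z',-11.6,degrees=True)
    org=np.array(o['ee_pos'])+rel.apply(np.array([406,-241.3,5])-np.array([397.5,-239,285.7]))
    w=org+Rs.apply([15.5,0,10.5]); return w,Rs.apply([1,0,-1])/2**.5
def chk(p):
    w,d=beam(); s=(p-w)@d; print('along',round(s,1),'off',np.round(p-w-s*d,1),np.linalg.norm(p-w-s*d).round(1))
E
python3 - <<'E'
from h import *
st(); p=sh(-62,50,16.5); print(p); chk(p)
s=shot('side','d6')
E
```

```text
36.65 [524.1 -14.7 358.6] [-2.663e+00 -1.666e+00  1.000e-03] F [ 0.9  0.2 -1.4] w 30.1 q [-0.05  0.34  1.89 -0.    0.92  0.4 ]
[602.4686 -51.921   24.5   ]
along 89.5 off [ 0.   1.5 -0.6] 1.7
```

>>> send_rows --commands '[{"translation": [0, 0, 0], "twist": [0, 0, 0]}, {"translation": [0, 0, 0], "twist": [0, 0, 0]}, {"translation": [0, 0, 0], "twist": [0, 0, 0]}, {"translation": [0, 0, 0], "twist": [0, 0, 0]}, {"translation": [0, 0, 0], "twist": [0, 0, 0]}, {"translation": [0, 0, 0], "twist": [0, 0, 0]}, {"translation": [0, 0, 0], "twist": [0, 0, 0]}, {"translation": [0, 0, 0], "twist": [0, 0, 0]}, {"translation": [0, 0, 0], "twist": [0, 0, 0]}, {"translation": [0, 0, 0], "twist": [0, 0, 0]}]'

```text
t: 37.7
ee_pos: [524.5, -14.0, 358.7]
orientation: [-2.663, -1.667, 0.0]
ft_force: [0.1, -0.2, -2.3]
width: 30.0
```

>>> send_rows --commands '[{"translation": [0, 0, 0], "twist": [0, 0, 0]}, {"translation": [0, 0, 0], "twist": [0, 0, 0]}, {"translation": [0, 0, 0], "twist": [0, 0, 0]}, {"translation": [0, 0, 0], "twist": [0, 0, 0]}, {"translation": [0, 0, 0], "twist": [0, 0, 0]}, {"translation": [0, 0, 0], "twist": [0, 0, 0]}, {"translation": [0, 0, 0], "twist": [0, 0, 0]}, {"translation": [0, 0, 0], "twist": [0, 0, 0]}, {"translation": [0, 0, 0], "twist": [0, 0, 0]}, {"translation": [0, 0, 0], "twist": [0, 0, 0]}]'

```text
t: 38.7
ee_pos: [524.5, -14.0, 358.7]
orientation: [-2.663, -1.667, 0.0]
ft_force: [-0.5, -0.4, -1.5]
width: 30.0
```

Run:
```python
from h import *
st(); w=shot('wrist','w10'); s=shot('side','d10'); 
print(proj(s,(545,-24,88)),proj(w,(545,-24,88)))
a=cv2.resize(s['img'][100:300,180:380,::-1],(400,400),interpolation=cv2.INTER_CUBIC); b=cv2.resize(w['img'][150:350,220:420,::-1],(400,400),interpolation=cv2.INTER_CUBIC)
cv2.imwrite('pics/c10.png',np.hstack([a,b]))
```

```text
38.7 [524.5 -14.  358.7] [-2.663 -1.667  0.   ] F [-0.5 -0.4 -1.5] w 30.0 q [-0.05  0.34  1.89  0.    0.92  0.4 ]
[275.4 233.8] [342.4 204.7]
```

View pics/c10.png

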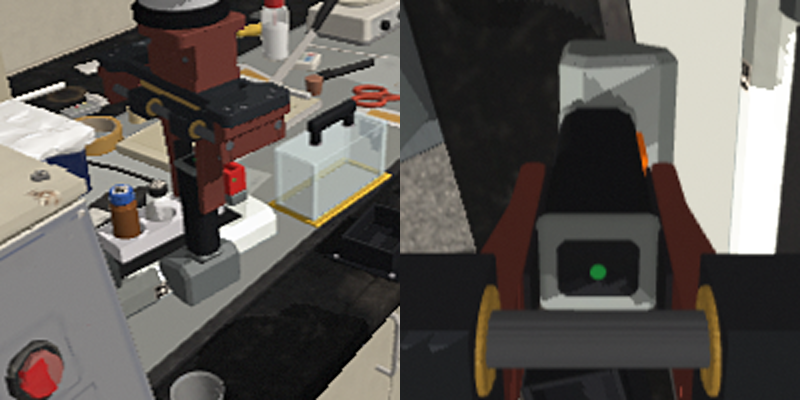

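>>> send_rows --commands '[{"translation": [0, 0, 0.2], "twist": [0, 0, 0]}, {"translation": [0, 0, 0.4], "twist": [0, 0, 0]}, {"translation": [0, 0, 0.6], "twist": [0, 0, 0]}, {"translation": [0, 0, 0.8], "twist": [0, 0, 0]}, {"translation": [0.15, -0.1, 0.97], "twist": [0, 0, 0]}, {"translation": [0.3, -0.2, 0.97], "twist": [0, 0, 0]}, {"translation": [0.45, -0.27, 0.97], "twist": [0, 0, 0]}, {"translation": [0.53, -0.32, 0.97], "twist": [0, 0, 0]}, {"translation": [0.53, -0.32, 0.97], "twist": [0, 0, 0]}, {"translation": [0.53, -0.32, 0.97], "twist": [0, 0, 0]}]'

```text
t: 39.8
ee_pos: [577.0, -45.9, 455.2]
orientation: [-2.662, -1.666, 0.002]
ft_force: [-0.4, -0.3, -1.1]
width: 30.2
```

>>> send_rows --commands '[{"translation": [0, 0, 0], "twist": [0, 0, 0]}, {"translation": [0, 0, 0], "twist": [0, 0, 0]}, {"translation": [0, 0, 0], "twist": [0, 0, 0]}, {"translation": [0, 0, 0], "twist": [0, 0, 0]}, {"translation": [0, 0, 0], "twist": [0, 0, 0]}, {"translation": [0, 0, 0], "twist": [0, 0, 0]}, {"translation": [0, 0, 0], "twist": [0, 0, 0]}, {"translation": [0, 0, 0], "twist": [0, 0, 0]}, {"translation": [0, 0, 0], "twist": [0, 0, 0]}, {"translation": [0, 0, 0], "twist": [0, 0, 0]}]'

```text
t: 40.8
ee_pos: [577.5, -46.0, 455.7]
orientation: [2.663, 1.667, 0.0]
ft_force: [0.7, 0.1, -1.2]
width: 29.9
```

Run:
```python
from h import *
st(); chk(np.array([656.5,-84.7,121.5]))
```

```text
40.8 [577.5 -46.  455.7] [2.663 1.667 0.   ] F [ 0.7  0.1 -1.2] w 29.9 q [-0.1   0.3   1.69 -0.    1.15  0.35]
along 90.3 off [ 0.   0.3 -0.1] 0.3
```

>>> send_rows --commands '[{"translation": [0, 0, 0], "twist": [0, 0, 0]}, {"translation": [0, 0, 0], "twist": [0, 0, 0]}, {"translation": [0, 0, 0], "twist": [0, 0, 0]}, {"translation": [0, 0, 0], "twist": [0, 0, 0]}, {"translation": [0, 0, 0], "twist": [0, 0, 0]}, {"translation": [0, 0, 0], "twist": [0, 0, 0]}, {"translation": [0, 0, 0], "twist": [0, 0, 0]}, {"translation": [0, 0, 0], "twist": [0, 0, 0]}, {"translation": [0, 0, 0], "twist": [0, 0, 0]}, {"translation": [0, 0, 0], "twist": [0, 0, 0]}]'

```text
t: 41.8
ee_pos: [577.5, -46.0, 455.7]
orientation: [-2.663, -1.667, 0.0]
ft_force: [0.3, 0.3, -1.3]
width: 30.0
```

>>> send_rows --commands '[{"translation": [-0.1, -0.2, -0.05], "twist": [0, 0, 0]}, {"translation": [-0.19, -0.39, -0.1], "twist": [0, 0, 0]}, {"translation": [-0.19, -0.39, -0.1], "twist": [0, 0, 0]}, {"translation": [-0.19, -0.39, -0.1], "twist": [0, 0, 0]}, {"translation": [-0.19, -0.39, -0.1], "twist": [0, 0, 0]}, {"translation": [-0.19, -0.39, -0.1], "twist": [0, 0, 0]}, {"translation": [-0.19, -0.39, -0.1], "twist": [0, 0, 0]}, {"translation": [-0.19, -0.39, -0.1], "twist": [0, 0, 0]}, {"translation": [-0.19, -0.39, -0.1], "twist": [0, 0, 0]}, {"translation": [-0.19, -0.39, -0.1], "twist": [0, 0, 0]}]'

```text
t: 42.8
ee_pos: [558.5, -84.9, 445.7]
orientation: [-2.663, -1.667, 0.0]
ft_force: [0.0, -0.7, -2.0]
width: 29.5
```

>>> send_rows --commands '[{"translation": [0, 0, 0], "twist": [0, 0, 0]}, {"translation": [0, 0, 0], "twist": [0, 0, 0]}, {"translation": [0, 0, 0], "twist": [0, 0, 0]}, {"translation": [0, 0, 0], "twist": [0, 0, 0]}, {"translation": [0, 0, 0], "twist": [0, 0, 0]}, {"translation": [0, 0, 0], "twist": [0, 0, 0]}, {"translation": [0, 0, 0], "twist": [0, 0, 0]}, {"translation": [0, 0, 0], "twist": [0, 0, 0]}, {"translation": [0, 0, 0], "twist": [0, 0, 0]}, {"translation": [0, 0, 0], "twist": [0, 0, 0]}]'

```text
t: 43.8
ee_pos: [558.5, -85.0, 445.7]
orientation: [-2.663, -1.667, -0.0]
ft_force: [-0.6, 0.2, -2.4]
width: 29.7
```

Run:
```python
from h import *
st(); chk(np.array([636.4,-124,111.5]))
c=load('w6'); print(onz(c,200+233/2,60+340/2,111.5)); c=load('w8'); print(onz(c,318.3,213.4,100),onz(c,321,103,121),onz(c,316,164,111.5))
```

```text
43.8 [558.5 -85.  445.7] [-2.663 -1.667 -0.   ] F [-0.6  0.2 -2.4] w 29.7 q [-0.17  0.29  1.73  0.    1.13  0.28]
along 89.7 off [-0.7 -0.2 -0.5] 0.9
[ 635.8 -121.8  111.5]
[ 619.3 -160.7  100. ] [657.8 -83.7 121. ] [ 636.4 -120.7  111.5]
```

>>> send_rows --commands '[{"translation": [0, 0, 0], "twist": [0, 0, 0]}, {"translation": [0, 0, 0], "twist": [0, 0, 0]}, {"translation": [0, 0, 0], "twist": [0, 0, 0]}, {"translation": [0, 0, 0], "twist": [0, 0, 0]}, {"translation": [0, 0, 0], "twist": [0, 0, 0]}, {"translation": [0, 0, 0], "twist": [0, 0, 0]}, {"translation": [0, 0, 0], "twist": [0, 0, 0]}, {"translation": [0, 0, 0], "twist": [0, 0, 0]}, {"translation": [0, 0, 0], "twist": [0, 0, 0]}, {"translation": [0, 0, 0], "twist": [0, 0, 0]}]'

```text
t: 44.8
ee_pos: [558.4, -85.0, 445.7]
orientation: [-2.663, -1.667, 0.0]
ft_force: [-0.3, -0.3, -1.1]
width: 29.6
```

>>> send_rows --commands '[{"translation": [-0.1, -0.2, -0.05], "twist": [0, 0, 0]}, {"translation": [-0.19, -0.38, -0.1], "twist": [0, 0, 0]}, {"translation": [-0.19, -0.38, -0.1], "twist": [0, 0, 0]}, {"translation": [-0.19, -0.38, -0.1], "twist": [0, 0, 0]}, {"translation": [-0.19, -0.38, -0.1], "twist": [0, 0, 0]}, {"translation": [-0.19, -0.38, -0.1], "twist": [0, 0, 0]}, {"translation": [-0.19, -0.38, -0.1], "twist": [0, 0, 0]}, {"translation": [-0.19, -0.38, -0.1], "twist": [0, 0, 0]}, {"translation": [-0.19, -0.38, -0.1], "twist": [0, 0, 0]}, {"translation": [-0.19, -0.38, -0.1], "twist": [0, 0, 0]}]'

```text
t: 45.8
ee_pos: [539.5, -122.9, 435.7]
orientation: [2.663, 1.667, 0.0]
ft_force: [-0.4, 0.5, -1.3]
width: 29.7
```

>>> send_rows --commands '[{"translation": [0, 0, 0], "twist": [0, 0, 0]}, {"translation": [0, 0, 0], "twist": [0, 0, 0]}, {"translation": [0, 0, 0], "twist": [0, 0, 0]}, {"translation": [0, 0, 0], "twist": [0, 0, 0]}, {"translation": [0, 0, 0], "twist": [0, 0, 0]}, {"translation": [0, 0, 0], "twist": [0, 0, 0]}, {"translation": [0, 0, 0], "twist": [0, 0, 0]}, {"translation": [0, 0, 0], "twist": [0, 0, 0]}, {"translation": [0, 0, 0], "twist": [0, 0, 0]}, {"translation": [0, 0, 0], "twist": [0, 0, 0]}]'

```text
t: 46.8
ee_pos: [539.5, -123.0, 435.7]
orientation: [2.663, 1.667, 0.0]
ft_force: [-0.2, -0.1, -1.2]
width: 30.2
```

Run:
```python
from h import *
st(); chk(np.array([618,-162.5,101.5]))
```

```text
46.8 [ 539.5 -123.   435.7] [2.663 1.667 0.   ] F [-0.2 -0.1 -1.2] w 30.2 q [-0.25  0.28  1.76  0.    1.1   0.21]
along 90.2 off [-0.5 -0.5 -0.2] 0.8
```

>>> send_rows --commands '[{"translation": [0, 0, 0], "twist": [0, 0, 0]}, {"translation": [0, 0, 0], "twist": [0, 0, 0]}, {"translation": [0, 0, 0], "twist": [0, 0, 0]}, {"translation": [0, 0, 0], "twist": [0, 0, 0]}, {"translation": [0, 0, 0], "twist": [0, 0, 0]}, {"translation": [0, 0, 0], "twist": [0, 0, 0]}, {"translation": [0, 0, 0], "twist": [0, 0, 0]}, {"translation": [0, 0, 0], "twist": [0, 0, 0]}, {"translation": [0, 0, 0], "twist": [0, 0, 0]}, {"translation": [0, 0, 0], "twist": [0, 0, 0]}]'

```text
t: 47.8
ee_pos: [539.5, -123.0, 435.7]
orientation: [2.663, 1.667, 0.0]
ft_force: [0.4, 0.1, -1.9]
width: 30.3
```

>>> send_rows --commands '[{"translation": [-0.15, -0.12, 0], "twist": [0, 0, 0.05]}, {"translation": [-0.3, -0.24, 0], "twist": [0, 0, 0.1]}, {"translation": [-0.45, -0.36, 0], "twist": [0, 0, 0.15]}, {"translation": [-0.6, -0.48, 0], "twist": [0, 0, 0.2]}, {"translation": [-0.75, -0.6, 0], "twist": [0, 0, 0.25]}, {"translation": [-0.75, -0.6, 0], "twist": [0, 0, 0.25]}, {"translation": [-0.75, -0.6, 0], "twist": [0, 0, 0.25]}, {"translation": [-0.75, -0.6, 0], "twist": [0, 0, 0.25]}, {"translation": [-0.75, -0.6, 0], "twist": [0, 0, 0.25]}, {"translation": [-0.75, -0.6, 0], "twist": [0, 0, 0.25]}]'

```text
t: 48.8
ee_pos: [464.9, -182.6, 435.6]
orientation: [-2.553, -1.831, -0.0]
ft_force: [0.7, 0.4, -1.2]
width: 30.1
```

>>> send_rows --commands '[{"translation": [-0.15, -0.12, -0.1], "twist": [0, 0, 0.05]}, {"translation": [-0.3, -0.24, -0.2], "twist": [0, 0, 0.1]}, {"translation": [-0.45, -0.36, -0.3], "twist": [0, 0, 0.15]}, {"translation": [-0.6, -0.48, -0.4], "twist": [0, 0, 0.2]}, {"translation": [-0.67, -0.56, -0.5], "twist": [0, 0, 0.25]}, {"translation": [-0.67, -0.56, -0.7], "twist": [0, 0, 0.25]}, {"translation": [-0.67, -0.56, -0.8], "twist": [0, 0, 0.25]}, {"translation": [-0.67, -0.56, -0.8], "twist": [0, 0, 0.25]}, {"translation": [-0.67, -0.56, -0.8], "twist": [0, 0, 0.25]}, {"translation": [-0.67, -0.56, -0.8], "twist": [0, 0, 0.25]}]'

```text
t: 49.8
ee_pos: [397.9, -239.0, 356.3]
orientation: [2.433, 1.986, 0.001]
ft_force: [0.5, 0.2, -1.6]
width: 29.8
```

Run:
```python
from h import *
st();
```

```text
49.8 [ 397.9 -239.   356.3] [2.433e+00 1.986e+00 1.000e-03] F [ 0.5  0.2 -1.6] w 29.8 q [-0.57  0.26  2.02  0.    0.87 -0.36]
```

>>> send_rows --commands '[{"translation": [0, 0, -0.15], "twist": [0, 0, 0]}, {"translation": [0, 0, -0.3], "twist": [0, 0, 0]}, {"translation": [0, 0, -0.4], "twist": [0, 0, 0]}, {"translation": [0, 0, -0.48], "twist": [0, 0, 0]}, {"translation": [0, 0, -0.56], "twist": [0, 0, 0]}, {"translation": [0, 0, -0.62], "twist": [0, 0, 0]}, {"translation": [0, 0, -0.67], "twist": [0, 0, 0]}, {"translation": [0, 0, -0.7], "twist": [0, 0, 0]}, {"translation": [0, 0, -0.7], "twist": [0, 0, 0]}, {"translation": [0, 0, -0.7], "twist": [0, 0, 0]}]'

```text
t: 50.8
ee_pos: [397.5, -239.1, 285.8]
orientation: [2.434, 1.986, 0.0]
ft_force: [0.2, -0.5, -1.0]
width: 29.8
```

>>> send_rows --commands '[{"translation": [0, 0, 0], "twist": [0, 0, 0]}, {"translation": [0, 0, 0], "twist": [0, 0, 0]}, {"translation": [0, 0, 0], "twist": [0, 0, 0]}, {"translation": [0, 0, 0], "twist": [0, 0, 0]}, {"translation": [0, 0, 0], "twist": [0, 0, 0]}, {"translation": [0, 0, 0.15], "twist": [0, 0, 0]}, {"translation": [0, 0, 0.35], "twist": [0, 0, 0]}, {"translation": [0, 0, 0.6], "twist": [0, 0, 0]}, {"translation": [0, 0, 0.85], "twist": [0, 0, 0]}, {"translation": [0, 0, 1], "twist": [0, 0, 0]}]' --grip -1

```text
t: 51.8
ee_pos: [397.7, -239.1, 387.4]
orientation: [2.433, 1.985, 0.001]
ft_force: [0.2, 1.1, -0.3]
width: 87.9
```

>>> send_rows --commands '[{"translation": [0.1, -0.05, 0.1], "twist": [0, 0, -0.1]}, {"translation": [0.2, -0.1, 0.2], "twist": [0, 0, -0.2]}, {"translation": [0.4, -0.2, 0.3], "twist": [0, 0, -0.3]}, {"translation": [0.6, -0.3, 0.4], "twist": [0, 0, -0.4]}, {"translation": [0.8, -0.4, 0.5], "twist": [0, 0, -0.5]}, {"translation": [0.9, -0.6, 0.6], "twist": [0, 0, -0.5]}, {"translation": [0.9, -0.8, 0.6], "twist": [0, 0, -0.5]}, {"translation": [0.9, -0.9, 0.6], "twist": [0, 0, -0.5]}, {"translation": [0.9, -0.9, 0.6], "twist": [0, 0, -0.5]}, {"translation": [0.9, -0.9, 0.6], "twist": [0, 0, -0.5]}]'

```text
t: 52.8
ee_pos: [486.6, -328.9, 444.8]
orientation: [-2.662, -1.665, 0.001]
ft_force: [-0.8, 0.1, -0.3]
width: 87.6
```

Run:
```python
from h import *
st(); c=shot('wrist','w11')
print(proj(c,(506,-370,119)),onz(c,320,200,119))
cv2.imwrite('pics/c11.png',cv2.resize(c['img'][:330,60:480,::-1],None,fx=1.75,fy=1.75,interpolation=cv2.INTER_CUBIC))
```

```text
52.8 [ 486.6 -328.9  444.8] [-2.662e+00 -1.665e+00  1.000e-03] F [-0.8  0.1 -0.3] w 87.6 q [-0.61  0.32  1.68  0.    1.14 -0.16]
[349.2 213.1] [ 482.3 -340.7  119. ]
```

View pics/c11.png

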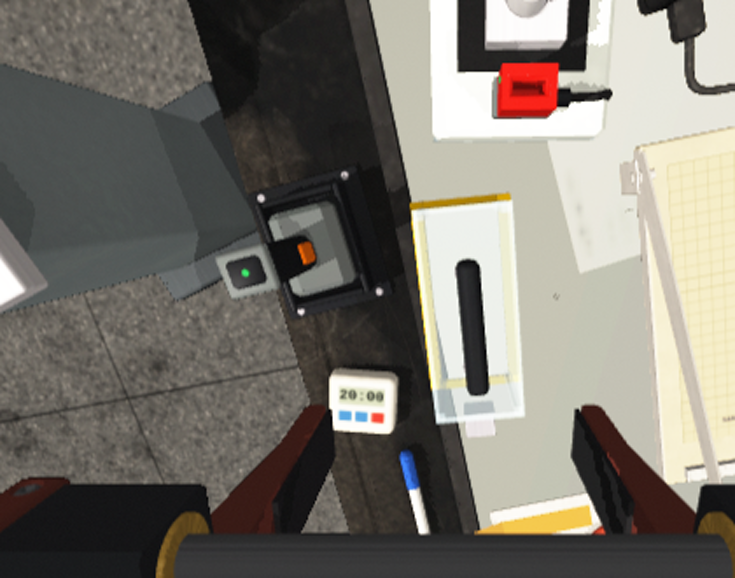

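Run:
```python
from h import *
c=load('w11')
im=c['img']; g=cv2.cvtColor(im,cv2.COLOR_RGB2GRAY)
m=(g<60).astype(np.uint8); q=np.zeros_like(m); q[140:240,310:345]=m[140:240,310:345]
n,l,S,ce=cv2.connectedComponentsWithStats(q); i=1+np.argmax(S[1:,4]); print(S[i],ce[i])
ys,xs=np.nonzero(l==i); r=cv2.minAreaRect(np.c_[xs,ys].astype(np.float32)); print(r)
bp=cv2.boxPoints(r); print(bp)
b=sorted(bp.tolist(),key=lambda p:p[1]); t=np.mean(b[:2],0); e=np.mean(b[2:],0)
for z in (116,120,124,128):
    A,B=onz(c,*t,z),onz(c,*e,z); v=A-B; print(z,A,B,(A+B)/2,'len',np.linalg.norm(v).round(1),'yaw of y-axis',np.degrees(np.arctan2(v[1],v[0])).round(1))
# yellow foot
h=cv2.cvtColor(im,cv2.COLOR_RGB2HSV); y=cv2.inRange(h,(20,120,120),(32,255,255)); y[:, :285]=0;y[:,365:]=0;y[:100]=0;y[250:]=0
n,l,S,ce=cv2.connectedComponentsWithStats(y); print([(S[i].tolist(),ce[i].round(1)) for i in range(1,n) if S[i][4]>20])
f=lambda u,v:(60+u/1.75,v/1.75)
for z in (4,12): 
    P=[onz(c,*f(*p),z) for p in ((411,203),(511,193),(437,423))]; print(z,P,np.linalg.norm(P[0]-P[1]),np.linalg.norm(P[0]-P[2]))
```

```text
[321 149  18  77 924] [329.87878788 186.24242424]
((330.1064758300781, 186.80252075195312), (76.41492462158203, 12.5698823928833), 84.64418029785156)
[[320.28265 149.34851]
 [332.79767 148.17523]
 [339.9303  224.25653]
 [327.41528 225.42981]]
116 [ 514.1 -291.7  116. ] [ 483.  -376.7  116. ] [ 498.55 -334.2   116.  ] len 90.5 yaw of y-axis 69.9
120 [ 514.2 -291.3  120. ] [ 483.6 -375.1  120. ] [ 498.9 -333.2  120. ] len 89.2 yaw of y-axis 69.9
124 [ 514.4 -290.8  124. ] [ 484.1 -373.5  124. ] [ 499.25 -332.15  124.  ] len 88.1 yaw of y-axis 69.9
128 [ 514.5 -290.3  128. ] [ 484.6 -371.9  128. ] [ 499.55 -331.1   128.  ] len 86.9 yaw of y-axis 69.9
[([294, 110, 58, 10, 225], array([322.6, 114.6]))]
4 [array([ 489.8, -243.1,    4. ]), array([ 567.2, -272.1,    4. ]), array([ 419.9, -431.1,    4. ])] 82.65446146458162 200.57420073379333
12 [array([ 490.4, -243.3,   12. ]), array([ 566.3, -271.7,   12. ]), array([ 421.9, -427.8,   12. ])] 81.03931144821009 196.80574178615825
```

>>> send_rows --commands '[{"translation": [0.05, -0.02, -0.1], "twist": [0, 0, 0.1]}, {"translation": [0.125, -0.04, -0.25], "twist": [0, 0, 0.2]}, {"translation": [0.125, -0.04, -0.4], "twist": [0, 0, 0.2]}, {"translation": [0.125, -0.04, -0.55], "twist": [0, 0, 0.2]}, {"translation": [0.125, -0.04, -0.7], "twist": [0, 0, 0.2]}, {"translation": [0.125, -0.04, -0.85], "twist": [0, 0, 0.2]}, {"translation": [0.125, -0.04, -1], "twist": [0, 0, 0.2]}, {"translation": [0.125, -0.04, -1], "twist": [0, 0, 0.2]}, {"translation": [0.125, -0.04, -1], "twist": [0, 0, 0.2]}, {"translation": [0.125, -0.04, -1], "twist": [0, 0, 0.2]}]'

```text
t: 53.85
ee_pos: [500.2, -333.2, 346.3]
orientation: [2.575, 1.797, 0.001]
ft_force: [-0.1, -0.5, -0.1]
width: 87.6
```

Run:
```python
from h import *
st(); w=shot('wrist','w12'); 
# bar check
g=cv2.cvtColor(w['img'],cv2.COLOR_RGB2GRAY); print(proj(w,(499,-333,120)),[proj(w,p) for p in((514.2,-291.3,120),(483.6,-375,120))])
S0=sh(0,-101.5,84); print('slot',S0)
for f in ('w1','w2','w3','w4','w6','w8','w11','w12'):
    c=load(f); h=cv2.cvtColor(c['img'],cv2.COLOR_RGB2HSV); p=proj(c,S0)
    if not(15<p[0]<625 and 15<p[1]<385): continue
    x,y=p.astype(int); x0,y0=max(x-25,0),max(y-25,0)
    h=h[y0:y+25,x0:x+25]; red=cv2.inRange(h,(0,150,40),(8,255,255))|cv2.inRange(h,(172,150,40),(180,255,255))
    bright=((red>0)&(h[...,2]>150)).astype(np.uint8)
    cs,hi=cv2.findContours(bright,cv2.RETR_CCOMP,cv2.CHAIN_APPROX_NONE)
    for i,k in enumerate(cs):
        if hi[0][i][3]>=0 and cv2.contourArea(k)>8:
            r=cv2.minAreaRect(k); u=np.array(r[0])+(x0,y0); print(f,p,u.round(1),np.round(r[1],1),'slot at',onz(c,*u,92))
        elif hi[0][i][3]<0 and cv2.contourArea(k)>80:
            r=cv2.minAreaRect(k); u=np.array(r[0])+(x0,y0); print('  outer',f,u.round(1),np.round(r[1],1),onz(c,*u,92))
```

```text
53.85 [ 500.2 -333.2  346.3] [2.575e+00 1.797e+00 1.000e-03] F [-0.1 -0.5 -0.1] w 87.6 q [-0.61  0.46  1.73  0.    0.95 -0.26]
[316.2 222.5] [array([315.9, 167.3]), array([316.4, 271.8])]
slot [ 592.0445  -215.31955   92.     ]
  outer w1 [386.8 210.5] [32.  20.7] [ 588.9 -213.    92. ]
w1 [389.1 212.1] [388.5 212.2] [15.8  7.9] slot at [ 591.2 -215.4   92. ]
w1 [389.1 212.1] [378.8 200.8] [3.5 4.2] slot at [ 577.5 -199.7   92. ]
  outer w2 [500.3 267.5] [46.9 23.4] [ 588.7 -208.2   92. ]
w2 [505.4 272. ] [504. 271.] [20.  8.] slot at [ 591.1 -213.6   92. ]
w2 [505.4 272. ] [484.3 261.3] [4.9 4.2] slot at [ 576.2 -194.5   92. ]
  outer w4 [315. 362.] [14. 36.] [ 594.7 -212.4   92. ]
  outer w8 [318. 272.] [24. 36.] [ 593.1 -215.3   92. ]
w8 [316.9 272.5] [317.5 272. ] [10. 23.] slot at [ 592.7 -215.1   92. ]
  outer w11 [361.  51.] [30. 34.] [ 591.2 -217.2   92. ]
w11 [361.   48.8] [361.5  50. ] [ 8. 19.] slot at [ 592.1 -216.6   92. ]
  outer w12 [378.5  29.5] [45. 49.] [ 591.3 -215.8   92. ]
w12 [379.3  28.4] [379.2  30.2] [27.  11.2] slot at [ 591.6 -216.4   92. ]
```

>>> send_rows --commands '[{"translation": [0, 0, -0.1], "twist": [0, 0, 0]}, {"translation": [0, 0, -0.2], "twist": [0, 0, 0]}, {"translation": [0, 0, -0.3], "twist": [0, 0, 0]}, {"translation": [0, 0, -0.4], "twist": [0, 0, 0]}, {"translation": [0, 0, -0.5], "twist": [0, 0, 0]}, {"translation": [0, 0, -0.58], "twist": [0, 0, 0]}, {"translation": [0, 0, -0.63], "twist": [0, 0, 0]}, {"translation": [0, 0, -0.63], "twist": [0, 0, 0]}, {"translation": [0, 0, -0.63], "twist": [0, 0, 0]}, {"translation": [0, 0, -0.63], "twist": [0, 0, 0]}]'

```text
t: 54.9
ee_pos: [500.2, -333.1, 283.1]
orientation: [2.575, 1.798, 0.0]
ft_force: [-0.5, 0.4, 0.6]
width: 87.6
```

>>> send_rows --commands '[{"translation": [0, 0, 0], "twist": [0, 0, 0]}, {"translation": [0, 0, 0], "twist": [0, 0, 0]}, {"translation": [0, 0, 0], "twist": [0, 0, 0]}, {"translation": [0, 0, 0], "twist": [0, 0, 0]}, {"translation": [0, 0, 0], "twist": [0, 0, 0]}, {"translation": [0, 0, 0], "twist": [0, 0, 0]}, {"translation": [0, 0, 0], "twist": [0, 0, 0]}, {"translation": [0, 0, 0], "twist": [0, 0, 0]}, {"translation": [0, 0, 0], "twist": [0, 0, 0]}, {"translation": [0, 0, 0], "twist": [0, 0, 0]}]' --grip 1

```text
t: 55.9
ee_pos: [499.7, -332.8, 282.5]
orientation: [-2.575, -1.798, 0.001]
ft_force: [-1.0, 0.9, 0.2]
width: 14.8
```

Run:
```python
from h import *
st()
w=load('w12'); g=cv2.cvtColor(w['img'],cv2.COLOR_RGB2GRAY)
m=(g<60).astype(np.uint8); q=np.zeros_like(m); q[140:300,285:345]=m[140:300,285:345]
n,l,S,ce=cv2.connectedComponentsWithStats(q); i=1+np.argmax(S[1:,4]); print(S[i].tolist(),ce[i])
ys,xs=np.nonzero(l==i); r=cv2.minAreaRect(np.c_[xs,ys].astype(np.float32)); b=sorted(cv2.boxPoints(r).tolist(),key=lambda p:p[1]); t=np.mean(b[:2],0); e=np.mean(b[2:],0); print(t,e)
for z in (120,124): A,B=onz(w,*t,z),onz(w,*e,z); print(z,A,B,(A+B)/2,np.linalg.norm(A-B))
```

```text
55.9 [ 499.7 -332.8  282.5] [-2.575e+00 -1.798e+00  1.000e-03] F [-1.   0.9  0.2] w 14.8 q [-0.61  0.55  1.76 -0.    0.84 -0.26]
[307, 166, 19, 108, 1910] [315.76806283 218.47172775]
[316. 166.] [316. 273.]
120 [ 514.6 -290.4  120. ] [ 482.9 -375.9  120. ] [ 498.75 -333.15  120.  ] 91.18738947902831
124 [ 514.9 -289.7  124. ] [ 483.8 -373.6  124. ] [ 499.35 -331.65  124.  ] 89.47860079370935
```

>>> send_rows --commands '[{"translation": [0, 0, 0.1], "twist": [0, 0, 0]}, {"translation": [0, 0, 0.2], "twist": [0, 0, 0]}, {"translation": [0, 0, 0.3], "twist": [0, 0, 0]}, {"translation": [0, 0, 0.45], "twist": [0, 0, 0]}, {"translation": [0, 0, 0.6], "twist": [0, 0, 0]}, {"translation": [0, 0, 0.75], "twist": [0, 0, 0]}, {"translation": [0, 0, 0.9], "twist": [0, 0, 0]}, {"translation": [0, 0, 1], "twist": [0, 0, 0]}, {"translation": [0, 0, 1], "twist": [0, 0, 0]}, {"translation": [0, 0, 1], "twist": [0, 0, 0]}]'

```text
t: 56.9
ee_pos: [499.8, -332.9, 382.7]
orientation: [-2.576, -1.798, 0.0]
ft_force: [0.4, -0.4, -5.6]
width: 14.9
```

>>> send_rows --commands '[{"translation": [0, 0, 0.12], "twist": [0, 0, 0]}, {"translation": [0, 0, 0.25], "twist": [0, 0, -0.02]}, {"translation": [0.05, 0.1, 0.36], "twist": [0, 0, -0.04]}, {"translation": [0.12, 0.18, 0.36], "twist": [0, 0, -0.06]}, {"translation": [0.2, 0.3, 0.36], "twist": [0, 0, -0.08]}, {"translation": [0.28, 0.43, 0.36], "twist": [0, 0, -0.1]}, {"translation": [0.35, 0.55, 0.36], "twist": [0, 0, -0.1]}, {"translation": [0.35, 0.55, 0.36], "twist": [0, 0, -0.1]}, {"translation": [0.35, 0.55, 0.36], "twist": [0, 0, -0.1]}, {"translation": [0.35, 0.55, 0.36], "twist": [0, 0, -0.1]}]'

```text
t: 57.9
ee_pos: [534.8, -278.2, 418.6]
orientation: [-2.62, -1.733, 0.001]
ft_force: [-0.3, -0.2, -4.9]
width: 14.8
```

>>> send_rows --commands '[{"translation": [0.1, 0.15, 0], "twist": [0, 0, -0.02]}, {"translation": [0.2, 0.3, 0], "twist": [0, 0, -0.04]}, {"translation": [0.3, 0.45, 0], "twist": [0, 0, -0.06]}, {"translation": [0.4, 0.6, 0], "twist": [0, 0, -0.08]}, {"translation": [0.5, 0.75, 0], "twist": [0, 0, -0.1]}, {"translation": [0.6, 0.9, 0], "twist": [0, 0, -0.1]}, {"translation": [0.6, 0.9, 0], "twist": [0, 0, -0.1]}, {"translation": [0.6, 0.9, 0], "twist": [0, 0, -0.1]}, {"translation": [0.6, 0.9, 0], "twist": [0, 0, -0.1]}, {"translation": [0.6, 0.9, 0], "twist": [0, 0, -0.1]}]'

```text
t: 58.9
ee_pos: [594.6, -188.6, 418.7]
orientation: [-2.663, -1.666, 0.0]
ft_force: [0.2, -0.1, -4.9]
width: 14.8
```

>>> send_rows --commands '[{"translation": [0.1, 0.15, 0], "twist": [0, 0, 0]}, {"translation": [0.2, 0.3, 0], "twist": [0, 0, 0]}, {"translation": [0.3, 0.45, 0], "twist": [0, 0, 0]}, {"translation": [0.38, 0.57, 0], "twist": [0, 0, 0]}, {"translation": [0.42, 0.64, 0], "twist": [0, 0, 0]}, {"translation": [0.42, 0.64, 0], "twist": [0, 0, 0]}, {"translation": [0.42, 0.64, 0], "twist": [0, 0, 0]}, {"translation": [0.42, 0.64, 0], "twist": [0, 0, 0]}, {"translation": [0.42, 0.64, 0], "twist": [0, 0, 0]}, {"translation": [0.42, 0.64, 0], "twist": [0, 0, 0]}]'

```text
t: 59.9
ee_pos: [636.7, -124.5, 418.7]
orientation: [2.663, 1.666, -0.0]
ft_force: [0.7, -0.1, -4.3]
width: 15.0
```

Run:
```python
from h import *
st(); c=shot('scene','s13'); print(proj(c,sh(0,-101.5,84)),proj(c,(592,-215,160)))
```

```text
59.9 [ 636.7 -124.5  418.7] [ 2.663  1.666 -0.   ] F [ 0.7 -0.1 -4.3] w 15.0 q [-0.21  0.44  1.56 -0.    1.14  0.24]
[344.  197.4] [344.9 173.4]
```

>>> send_rows --commands '[{"translation": [-0.004, 0.003, -0.08], "twist": [0, 0, 0]}, {"translation": [-0.004, 0.003, -0.16], "twist": [0, 0, 0]}, {"translation": [-0.004, 0.003, -0.24], "twist": [0, 0, 0]}, {"translation": [-0.004, 0.003, -0.32], "twist": [0, 0, 0]}, {"translation": [-0.004, 0.003, -0.4], "twist": [0, 0, 0]}, {"translation": [-0.004, 0.003, -0.48], "twist": [0, 0, 0]}, {"translation": [-0.004, 0.003, -0.54], "twist": [0, 0, 0]}, {"translation": [-0.004, 0.003, -0.6], "twist": [0, 0, 0]}, {"translation": [-0.004, 0.003, -0.6], "twist": [0, 0, 0]}, {"translation": [-0.004, 0.003, -0.6], "twist": [0, 0, 0]}]'

```text
t: 60.95
ee_pos: [636.6, -123.7, 358.7]
orientation: [2.663, 1.667, -0.0]
ft_force: [-0.1, -0.5, -4.6]
width: 15.1
```

Run:
```python
from h import *
st(); c=shot('scene','s14'); cv2.imwrite('pics/c14.png',cv2.resize(c['img'][130:240,300:420,::-1],None,fx=6,fy=5.4,interpolation=cv2.INTER_CUBIC)); print(proj(c,sh(0,-101.5,84)))
```

```text
60.95 [ 636.6 -123.7  358.7] [ 2.663  1.667 -0.   ] F [-0.1 -0.5 -4.6] w 15.1 q [-0.21  0.51  1.61 -0.    1.03  0.24]
[344.  197.4]
```

View pics/c14.png

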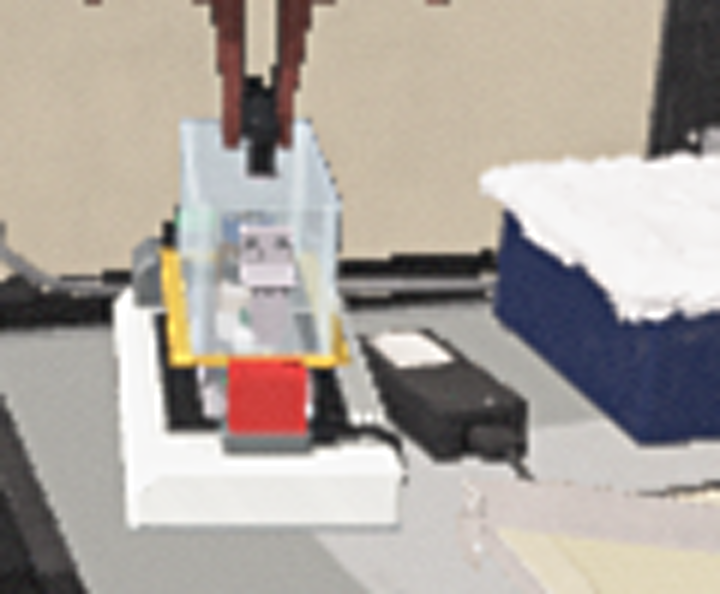

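>>> send_rows --commands '[{"translation": [-0.003, -0.005, -0.02], "twist": [0, 0, 0]}, {"translation": [-0.003, -0.005, -0.04], "twist": [0, 0, 0]}, {"translation": [-0.003, -0.005, -0.06], "twist": [0, 0, 0]}, {"translation": [-0.003, -0.005, -0.08], "twist": [0, 0, 0]}, {"translation": [-0.003, -0.005, -0.1], "twist": [0, 0, 0]}, {"translation": [-0.003, -0.005, -0.12], "twist": [0, 0, 0]}, {"translation": [-0.003, -0.005, -0.14], "twist": [0, 0, 0]}, {"translation": [-0.003, -0.005, -0.15], "twist": [0, 0, 0]}, {"translation": [-0.003, -0.005, -0.15], "twist": [0, 0, 0]}, {"translation": [-0.003, -0.005, -0.15], "twist": [0, 0, 0]}]'

```text
t: 62.0
ee_pos: [636.3, -124.2, 343.7]
orientation: [2.663, 1.667, 0.0]
ft_force: [-0.5, 0.1, -4.4]
width: 14.7
```

Tongue is 8 mm in with no contact; continuing.

>>> send_rows --commands '[{"translation": [0, 0, -0.02], "twist": [0, 0, 0]}, {"translation": [0, 0, -0.04], "twist": [0, 0, 0]}, {"translation": [0, 0, -0.06], "twist": [0, 0, 0]}, {"translation": [0, 0, -0.08], "twist": [0, 0, 0]}, {"translation": [0, 0, -0.1], "twist": [0, 0, 0]}, {"translation": [0, 0, -0.11], "twist": [0, 0, 0]}, {"translation": [0, 0, -0.12], "twist": [0, 0, 0]}, {"translation": [0, 0, -0.13], "twist": [0, 0, 0]}, {"translation": [0, 0, -0.14], "twist": [0, 0, 0]}, {"translation": [0, 0, -0.14], "twist": [0, 0, 0]}]'

```text
t: 63.0
ee_pos: [636.2, -124.2, 329.6]
orientation: [-2.663, -1.667, 0.0]
ft_force: [-0.5, 0.3, -4.6]
width: 15.1
```

>>> send_rows --commands '[{"translation": [0, 0, -0.01], "twist": [0, 0, 0]}, {"translation": [0, 0, -0.02], "twist": [0, 0, 0]}, {"translation": [0, 0, -0.025], "twist": [0, 0, 0]}, {"translation": [0, 0, -0.03], "twist": [0, 0, 0]}, {"translation": [0, 0, -0.035], "twist": [0, 0, 0]}, {"translation": [0, 0, -0.04], "twist": [0, 0, 0]}, {"translation": [0, 0, -0.04], "twist": [0, 0, 0]}, {"translation": [0, 0, -0.04], "twist": [0, 0, 0]}, {"translation": [0, 0, -0.04], "twist": [0, 0, 0]}, {"translation": [0, 0, -0.04], "twist": [0, 0, 0]}]'

```text
t: 64.0
ee_pos: [636.3, -124.2, 325.7]
orientation: [2.663, 1.667, 0.0]
ft_force: [0.3, -0.5, -5.2]
width: 14.6
```

>>> send_rows --commands '[{"translation": [0, 0, -0.005], "twist": [0, 0, 0]}, {"translation": [0, 0, -0.01], "twist": [0, 0, 0]}, {"translation": [0, 0, -0.015], "twist": [0, 0, 0]}, {"translation": [0, 0, -0.02], "twist": [0, 0, 0]}, {"translation": [0, 0, -0.025], "twist": [0, 0, 0]}, {"translation": [0, 0, -0.03], "twist": [0, 0, 0]}, {"translation": [0, 0, -0.035], "twist": [0, 0, 0]}, {"translation": [0, 0, -0.035], "twist": [0, 0, 0]}, {"translation": [0, 0, -0.035], "twist": [0, 0, 0]}, {"translation": [0, 0, -0.035], "twist": [0, 0, 0]}]'

```text
t: 65.0
ee_pos: [636.2, -124.3, 322.4]
orientation: [2.663, 1.667, 0.0]
ft_force: [-1.5, -1.1, -1.2]
width: 14.7
```

>>> send_rows --commands '[{"translation": [0, 0, -0.005], "twist": [0, 0, 0]}, {"translation": [0, 0, -0.01], "twist": [0, 0, 0]}, {"translation": [0, 0, -0.015], "twist": [0, 0, 0]}, {"translation": [0, 0, -0.015], "twist": [0, 0, 0]}, {"translation": [0, 0, -0.015], "twist": [0, 0, 0]}, {"translation": [0, 0, -0.015], "twist": [0, 0, 0]}, {"translation": [0, 0, -0.015], "twist": [0, 0, 0]}, {"translation": [0, 0, -0.015], "twist": [0, 0, 0]}, {"translation": [0, 0, -0.015], "twist": [0, 0, 0]}, {"translation": [0, 0, -0.015], "twist": [0, 0, 0]}]'

```text
t: 66.0
ee_pos: [636.2, -124.3, 322.4]
orientation: [2.662, 1.667, 0.0]
ft_force: [-6.9, -0.5, 11.0]
width: 15.0
```

>>> send_rows --commands '[{"translation": [0, 0, 0.012], "twist": [0, 0, 0]}, {"translation": [0, 0, 0.012], "twist": [0, 0, 0]}, {"translation": [0, 0, 0.012], "twist": [0, 0, 0]}, {"translation": [0, 0, 0.012], "twist": [0, 0, 0]}, {"translation": [0, 0, 0.012], "twist": [0, 0, 0]}, {"translation": [0, 0, 0.1], "twist": [0, 0, 0]}, {"translation": [0, 0, 0.3], "twist": [0, 0, 0]}, {"translation": [0, 0, 0.5], "twist": [0, 0, 0]}, {"translation": [0, 0, 0.7], "twist": [0, 0, 0]}, {"translation": [0, 0, 0.8], "twist": [0, 0, 0]}]' --grip -1

```text
t: 67.0
ee_pos: [636.7, -124.2, 403.2]
orientation: [2.661, 1.666, 0.003]
ft_force: [0.5, 0.3, -0.3]
width: 87.2
```

Run:
```python
from h import *
st(); w=shot('wrist','w15'); s=shot('scene','s15')
g=cv2.cvtColor(w['img'],cv2.COLOR_RGB2GRAY); p=[proj(w,sh(0,y,160)) for y in(45,-45)]; print(p)
m=(g<60).astype(np.uint8); q=np.zeros_like(m); q[130:290,290:350]=m[130:290,290:350]
n,l,S,ce=cv2.connectedComponentsWithStats(q); i=l[int(ce[1][1]),int(ce[1][0])] if n==2 else 1+np.argmax(S[1:,4]); print(S.tolist())
ys,xs=np.nonzero(l==i); r=cv2.minAreaRect(np.c_[xs,ys].astype(np.float32)); b=sorted(cv2.boxPoints(r).tolist(),key=lambda p:p[1]); t=np.mean(b[:2],0); e=np.mean(b[2:],0)
A,B=onz(w,*t,168),onz(w,*e,168); print(t,e,A,B,(A+B)/2,np.linalg.norm(A-B),np.degrees(np.arctan2(*(A-B)[[1,0]])))
h=cv2.cvtColor(w['img'],cv2.COLOR_RGB2HSV); mm=cv2.inRange(h,(50,80,60),(85,255,255)); n,l,S,ce=cv2.connectedComponentsWithStats(mm); print([(ce[i].round(1),S[i][4],onz(w,*ce[i],104)) for i in range(1,n) if S[i][4]>100])
for f in ('w1','w4','w8'):
    c=load(f); mm=cv2.inRange(cv2.cvtColor(c['img'],cv2.COLOR_RGB2HSV),(50,80,60),(85,255,255)); n,l,S,ce=cv2.connectedComponentsWithStats(mm); print(f,[(ce[i].round(1),S[i].tolist(),onz(c,*ce[i],104)) for i in range(1,n) if S[i][4]>200])
h=cv2.cvtColor(s['img'],cv2.COLOR_RGB2HSV); y=cv2.inRange(h,(20,120,100),(32,255,255)); y[:,:310]=0;y[:,380:]=0;y[:150]=0;y[250:]=0
n,l,S,ce=cv2.connectedComponentsWithStats(y); print([(S[i].tolist()) for i in range(1,n) if S[i][4]>5],[proj(s,sh(x,-82,42)) for x in(-41,41)])
```

```text
67.0 [ 636.7 -124.2  403.2] [2.661 1.666 0.003] F [ 0.5  0.3 -0.3] w 87.2 q [-0.21  0.46  1.58  0.    1.1   0.24]
[array([316.8, 164.2]), array([317. , 266.5])]
[[0, 0, 640, 400, 254287], [308, 163, 19, 101, 1713]]
[317. 163.] [317. 263.] [656.7 -82.7 168. ] [ 618.3 -161.4  168. ] [ 637.5  -122.05  168.  ] 87.56854458080257 63.990916975793255
[(array([295. ,  83.2]), np.int32(458), array([666. , -16.9, 104. ])), (array([344.3,  82.4]), np.int32(386), array([707.3, -36.2, 104. ]))]
w1 [(array([472.5,  39. ]), [461, 27, 24, 25, 443], array([662.4, -17.7, 104. ]))]
w4 [(array([285.3, 138.2]), [270, 123, 31, 32, 757], array([666.4, -15.9, 104. ]))]
w8 [(array([289.3,  10.1]), [273, 0, 33, 25, 647], array([664. , -21.7, 104. ])), (array([356.9,  14.5]), [345, 0, 25, 30, 719], array([703.4, -43.2, 104. ]))]
[[327, 187, 9, 22, 63], [355, 203, 3, 6, 12]] [array([328.2, 208.4]), array([357.6, 208.5])]
```

>>> send_rows --commands '[{"translation": [0.06, 0.2, 0], "twist": [0, 0, 0]}, {"translation": [0.12, 0.4, 0], "twist": [0, 0, 0]}, {"translation": [0.18, 0.6, 0], "twist": [0, 0, 0]}, {"translation": [0.24, 0.8, 0], "twist": [0, 0, 0]}, {"translation": [0.29, 1, 0], "twist": [0, 0, 0]}, {"translation": [0.29, 1, -0.1], "twist": [0, 0, 0]}, {"translation": [0.29, 1, -0.2], "twist": [0, 0, 0]}, {"translation": [0.29, 1, -0.3], "twist": [0, 0, 0]}, {"translation": [0.29, 1, -0.3], "twist": [0, 0, 0]}, {"translation": [0.29, 1, -0.3], "twist": [0, 0, 0]}]' --grip 1

```text
t: 68.1
ee_pos: [665.0, -25.0, 370.0]
orientation: [-2.663, -1.665, 0.002]
ft_force: [0.2, -0.7, -0.7]
width: 11.1
```

>>> send_rows --commands '[{"translation": [0, 0.07, -0.1], "twist": [0, 0, 0]}, {"translation": [0, 0.07, -0.2], "twist": [0, 0, 0]}, {"translation": [0, 0.07, -0.35], "twist": [0, 0, 0]}, {"translation": [0, 0.07, -0.5], "twist": [0, 0, 0]}, {"translation": [0, 0.07, -0.65], "twist": [0, 0, 0]}, {"translation": [0, 0.07, -0.75], "twist": [0, 0, 0]}, {"translation": [0, 0.07, -0.8], "twist": [0, 0, 0]}, {"translation": [0, 0.07, -0.8], "twist": [0, 0, 0]}, {"translation": [0, 0.07, -0.8], "twist": [0, 0, 0]}, {"translation": [0, 0.07, -0.8], "twist": [0, 0, 0]}]'

```text
t: 69.1
ee_pos: [665.6, -17.2, 291.4]
orientation: [2.662, 1.667, 0.002]
ft_force: [0.4, 0.8, 0.4]
width: -0.1
```

Run:
```python
from h import *
st(); w=shot('wrist','w16')
mm=cv2.inRange(cv2.cvtColor(w['img'],cv2.COLOR_RGB2HSV),(50,80,60),(85,255,255)); n,l,S,ce=cv2.connectedComponentsWithStats(mm); print([(ce[i].round(1),S[i].tolist(),onz(w,*ce[i],104)) for i in range(1,n) if S[i][4]>100],proj(w,(666,-17,104)))
```

```text
69.1 [665.6 -17.2 291.4] [2.662e+00 1.667e+00 2.000e-03] F [0.4 0.8 0.4] w -0.1 q [-0.04  0.61  1.6   0.    0.92  0.41]
[(array([383.7, 232.1]), [371, 221, 25, 22, 411], array([708.2, -28. , 104. ])), (array([315.7, 228.7]), [302, 223, 30, 20, 226], array([669.4,  -6.4, 104. ]))] [318.2 244.1]
```

>>> send_rows --commands '[{"translation": [0, 0, -0.03], "twist": [0, 0, 0]}, {"translation": [0, 0, -0.05], "twist": [0, 0, 0]}, {"translation": [0, 0, -0.07], "twist": [0, 0, 0]}, {"translation": [0, 0, -0.08], "twist": [0, 0, 0]}, {"translation": [0, 0, -0.09], "twist": [0, 0, 0]}, {"translation": [0, 0, -0.1], "twist": [0, 0, 0]}, {"translation": [0, 0, -0.105], "twist": [0, 0, 0]}, {"translation": [0, 0, -0.105], "twist": [0, 0, 0]}, {"translation": [0, 0, -0.105], "twist": [0, 0, 0]}, {"translation": [0, 0, -0.105], "twist": [0, 0, 0]}]'

```text
t: 70.15
ee_pos: [665.3, -17.2, 280.3]
orientation: [2.663, 1.667, 0.0]
ft_force: [-1.1, -0.7, 3.2]
width: 0.1
```

>>> send_rows --commands '[{"translation": [0, 0, -0.005], "twist": [0, 0, 0]}, {"translation": [0, 0, -0.01], "twist": [0, 0, 0]}, {"translation": [0, 0, -0.015], "twist": [0, 0, 0]}, {"translation": [0, 0, -0.02], "twist": [0, 0, 0]}, {"translation": [0, 0, -0.025], "twist": [0, 0, 0]}, {"translation": [0, 0, -0.025], "twist": [0, 0, 0]}, {"translation": [0, 0, -0.025], "twist": [0, 0, 0]}, {"translation": [0, 0, -0.025], "twist": [0, 0, 0]}, {"translation": [0, 0, -0.025], "twist": [0, 0, 0]}, {"translation": [0, 0, -0.025], "twist": [0, 0, 0]}]'

```text
t: 71.15
ee_pos: [665.3, -17.2, 279.2]
orientation: [2.662, 1.667, 0.001]
ft_force: [-5.3, -0.0, 15.1]
width: 0.4
```

Button bottomed (15 N). Retract and check.

>>> send_rows --commands '[{"translation": [0, 0, 0.05], "twist": [0, 0, 0]}, {"translation": [0, 0, 0.15], "twist": [0, 0, 0]}, {"translation": [0, 0, 0.3], "twist": [0, 0, 0]}, {"translation": [0, 0, 0.5], "twist": [0, 0, 0]}, {"translation": [0, 0, 0.7], "twist": [0, 0, 0]}, {"translation": [0, 0, 0.9], "twist": [0, 0, 0]}, {"translation": [0, 0, 1], "twist": [0, 0, 0]}, {"translation": [0, 0, 1], "twist": [0, 0, 0]}, {"translation": [0, 0, 1], "twist": [0, 0, 0]}, {"translation": [0, 0, 1], "twist": [0, 0, 0]}]'

```text
t: 72.15
ee_pos: [664.9, -17.2, 376.5]
orientation: [-2.662, -1.667, 0.002]
ft_force: [0.1, 0.0, 0.0]
width: 0.4
```

>>> send_rows --commands '[{"translation": [-0.1, -0.2, 0.1], "twist": [0, 0, 0]}, {"translation": [-0.2, -0.4, 0.2], "twist": [0, 0, 0]}, {"translation": [-0.3, -0.6, 0.3], "twist": [0, 0, 0]}, {"translation": [-0.4, -0.8, 0.4], "twist": [0, 0, 0]}, {"translation": [-0.5, -1, 0.5], "twist": [0, 0, 0]}, {"translation": [-0.5, -1, 0.5], "twist": [0, 0, 0]}, {"translation": [-0.5, -1, 0.5], "twist": [0, 0, 0]}, {"translation": [-0.5, -1, 0.5], "twist": [0, 0, 0]}, {"translation": [-0.5, -1, 0.5], "twist": [0, 0, 0]}, {"translation": [-0.5, -1, 0.5], "twist": [0, 0, 0]}]'

```text
t: 73.15
ee_pos: [615.5, -116.4, 427.1]
orientation: [-2.661, -1.668, 0.001]
ft_force: [0.0, -1.2, 1.0]
width: 0.3
```

Run:
```python
from h import *
st(); w=shot('wrist','w17'); s=shot('scene','s17')
g=cv2.cvtColor(w['img'],cv2.COLOR_RGB2GRAY); p=[proj(w,sh(0,y,160)) for y in(45,-45)]; c=np.mean(p,0); x,y=c.astype(int); print(p)
m=(g<60).astype(np.uint8); q=np.zeros_like(m); q[y-65:y+60,x-25:x+25]=m[y-65:y+60,x-25:x+25]
n,l,S,ce=cv2.connectedComponentsWithStats(q); i=1+np.argmax(S[1:,4]); print(S[i].tolist())
ys,xs=np.nonzero(l==i); r=cv2.minAreaRect(np.c_[xs,ys].astype(np.float32)); b=sorted(cv2.boxPoints(r).tolist(),key=lambda p:p[1]); t=np.mean(b[:2],0); e=np.mean(b[2:],0)
A,B=onz(w,*t,168),onz(w,*e,168); print((A+B)/2,np.linalg.norm(A-B),np.degrees(np.arctan2(*(A-B)[[1,0]])))
h=cv2.cvtColor(s['img'],cv2.COLOR_RGB2HSV); yl=cv2.inRange(h,(20,120,100),(32,255,255)); yl[:,:310]=0;yl[:,380:]=0;yl[:150]=0;yl[250:]=0
n,l,S,ce=cv2.connectedComponentsWithStats(yl); print([(S[i].tolist()) for i in range(1,n) if S[i][4]>5])
```

```text
73.15 [ 615.5 -116.4  427.1] [-2.661e+00 -1.668e+00  1.000e-03] F [ 0.  -1.2  1. ] w 0.3 q [-0.21  0.4   1.61  0.    1.13  0.24]
[array([344.4, 156.4]), array([341.7, 251. ])]
[318, 155, 35, 108, 2026]
[ 627.2 -125.6  168. ] 103.84488432272435 63.08950041917018
[[326, 187, 6, 22, 60], [355, 204, 3, 5, 10]]
```

Run:
```python
from h import *
w=load('w17');g=cv2.cvtColor(w['img'],cv2.COLOR_RGB2GRAY); m=g<60
for y in range(150,270,8): xs=np.nonzero(m[y,310:375])[0]+310; print(y,(xs.min(),xs.max(),len(xs)) if len(xs) else None)
```

```text
150 None
158 (np.int64(337), np.int64(350), 14)
166 (np.int64(335), np.int64(351), 17)
174 (np.int64(336), np.int64(351), 16)
182 (np.int64(335), np.int64(351), 17)
190 (np.int64(335), np.int64(351), 17)
198 (np.int64(335), np.int64(350), 16)
206 (np.int64(335), np.int64(350), 16)
214 (np.int64(335), np.int64(350), 16)
222 (np.int64(334), np.int64(349), 16)
230 (np.int64(334), np.int64(349), 16)
238 (np.int64(310), np.int64(349), 40)
246 (np.int64(310), np.int64(348), 39)
254 (np.int64(310), np.int64(336), 27)
262 (np.int64(310), np.int64(339), 30)
```

```bash
python3 -c "
from h import *
print(ctrl.close_job()); st()"
```

```text
the job is handed in; nothing more can be done
None
the job is handed in; nothing more can be done
```

The whole job was done in the order asked and handed in at about 73 s on the robot's clock. No verdict came back.

- **Vials:** All three are upright in their pockets, blue left, black middle and green right. The black vial touched the pocket rim at about 28 N on the way in, then slid home. Cap positions in the pictures afterwards matched seated vials.
- **Scanning:** I scanned the shaker front first, then the blue, black and green caps, each from about 90 mm and held still for about 2 s. The worked-out aim error was under 2 mm each time. I saw no signal that the codes had been read, so the logging itself is unconfirmed.
- **Scanner:** It is back in its holder at the grasp pose it was taken from, and a picture confirmed it.
- **Guard:** It met firm contact at the expected deck height, with the tongue sliding in freely. After release its handle bar and yellow foot were within about 2 mm of home, and still so after the button press.
- **Start button:** It was pressed last, to its stop at about 15 N, then released.

One check disagreed: the first automatic handle check after the button press was thrown off because the mask took in part of the gripper. Reading the pixel rows directly matched the home position to about a pixel. I had used all 16 picture views by then, so the final checks are measured numbers, not viewed images. I did not re-check the timer, beaker and marker at the end; no move was aimed at them.

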